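# Pack away the sensor kit

### The job

Pack away the sensor kit on the lab bench: lay every sensor handset inside the open case, then press the lid down past its catch so that it stays fully shut. Then stack all the accessory boxes in one upright pile in the middle of the closed lid, the largest at the bottom and each smaller one on the next larger, label side up and squared up lengthwise with the lid's long side and with each other, with no box overhanging the one beneath. Leave the beaker, bottles, dish and clamp boss where they are.

Things in the scene. Friction and masses are not known exactly. Their poses are not given: they have to be found in the camera images.
- case: Dark grey plastic instrument case, fixed to the bench, open on top: outside 230 mm (its x) x 170 mm (its y) x 75 mm high, walls 6 mm, black foam floor 12 mm above its underside. Origin: centre of the underside. Its lid is hinged along the top of its +y side.
- lid (a joint): Lid angle in rad: 0 = fully shut, 1.9 = fully open; starts open and still at 1.6 to 1.85. Turns about the case's x direction through point lid_hinge. A spring lifts it: let go half-way it swings back up to 1.3 to 1.6. Pushing it down takes 1 to 3 N at the free edge, then up to about 10 N over the last 14 mm to pass its spring catch; it then snaps shut and stays. Nothing has to be unlatched.
- lid_hinge (a point): Middle of the lid's hinge line: 85 mm from the case's centre towards its +y, 76 mm above the case's underside.
- lid_top (a point): Centre of the lid's outer (top) face. The lid is a flat teal panel 230 x 170 mm, 12 mm thick, its outer face 12 mm off the hinge line. With the lid shut this point is 88 mm above the bench and its axes match the case's.
- lid_edge (a point): Middle of the lid's free edge, on the outer face, 170 mm from the hinge line. Just below it is a steel nose that snaps under the spring roller of the catch (black block in the middle of the case's -y face).
- box_a_mid (a point): Centre (half-way up) of the largest accessory box: navy-blue, closed, flat top and bottom, 150 mm long (its x) x 68 mm wide (its y) x 44 mm high (its z), paper label on top. Three or four of the four boxes are present; None from the start means absent.
- box_b_mid (a point): Centre (half-way up) of the second largest accessory box: dark red, closed, flat top and bottom, 128 mm long (its x) x 56 mm wide (its y) x 38 mm high (its z), paper label on top. Three or four of the four boxes are present; None from the start means absent.
- box_c_mid (a point): Centre (half-way up) of the third largest accessory box: orange, closed, flat top and bottom, 106 mm long (its x) x 44 mm wide (its y) x 34 mm high (its z), paper label on top. Three or four of the four boxes are present; None from the start means absent.
- box_d_mid (a point): Centre (half-way up) of the smallest accessory box: green, closed, flat top and bottom, 84 mm long (its x) x 32 mm wide (its y) x 30 mm high (its z), paper label on top. Three or four of the four boxes are present; None from the start means absent.
- sensor_1_mid (a point): Centre (half-way up) of a sensor handset: light grey body with a yellow band, 110 mm long overall (its x) x 30 mm wide (its y) x 28 mm high; the last 30 mm at +x is a 20 mm steel barrel. Two or three of the three sensors are present; None from the start means absent.
- sensor_2_mid (a point): Centre (half-way up) of a sensor handset: light grey body with a red band, 110 mm long overall (its x) x 30 mm wide (its y) x 28 mm high; the last 30 mm at +x is a 20 mm steel barrel. Two or three of the three sensors are present; None from the start means absent.
- sensor_3_mid (a point): Centre (half-way up) of a sensor handset: light grey body with a blue band, 110 mm long overall (its x) x 30 mm wide (its y) x 28 mm high; the last 30 mm at +x is a 20 mm steel barrel. Two or three of the three sensors are present; None from the start means absent.
- beaker: Bystander, not part of the job: clear beaker 68 mm wide, 55 mm high. Origin: centre of its underside.
- reagent: Bystander, not part of the job: amber bottle 64 mm wide, 130 mm high. Origin: centre of its underside.
- wash: Bystander, not part of the job: white bottle with red cap, 60 mm wide, 140 mm high. Origin: centre of its underside.
- dish: Bystander, not part of the job: clear shallow dish 90 mm wide. Origin: centre of its underside.
- boss: Bystander, not part of the job: aluminium clamp boss about 95 x 35 x 30 mm. Origin: centre of its underside.
Mind the look-alikes: they are no part of the job. What is shaped like the part that bears box_a_mid but turquoise is not meant.

How it is judged:
By the outcome, as a careful person would: the job done as asked, in the order asked, and still so for the second after the job is handed in, with the robot touching nothing.
Of box_a, box_b, box_c, box_d only 3 to 4 are there at a start; the rules pass over those that are not, and their reading is None.
Of sensor_1, sensor_2, sensor_3 only 2 to 3 are there at a start; the rules pass over those that are not, and their reading is None.
At some moment in a run one of sensor_1, sensor_2, sensor_3 may be knocked a few centimetres aside while the robot is not near it.
Once in a run the grip may slacken for a moment while it holds something.
It also fails if it takes over 210 s, if anything falls off the work surface, if the arm or the gripper's body presses on something with over 40 N, if the wrist force passes 120 N, or if a joint passes its speed limit or range.

### The arm

A 6-joint arm with a two-finger parallel gripper is mounted at the origin on the work surface. World frame = base frame: x ahead of the robot, y to its left, z up, the work surface at z = 0. Lengths are in m, angles in degrees, forces in N, time in s.
With the tool pointing down it reaches from about 0.375 to 0.975 m from the base axis. Payload 3.8 kg.
Tool frame: the origin (TCP) lies between the finger pads; the fingertips stand robot.nose_length ahead of it and the grasp point (between the pads) lies 6 mm ahead of it (robot.nose_length is the distance from the TCP to the fingertips, in m); x points along the fingers, z is the direction in which the jaws open and shut, and the axes are right-handed (so a half turn about x gives the same grasp; the last joint's range is limited). The gripper opens to 85 mm and grips with 20 to 120 N. Pads are 22 mm wide; open, the fingers measure 114 mm over their backs; the gripper's body (76 mm by 85 mm) begins 54 mm behind the grasp point. The pads swing forward as they close: fully open they stand 13 mm farther back than shut.
Start: joints at [-68.176, 15.12, 91.902, -0, 72.978, -2.114], TCP at [0.274, -0.617, 0.222] pointing down, gripper open.
Joint ranges: [-150.88, 150.88], [-54.13, 125.18], [17.81, 147.31], [-75.09, 255.09], [0, 152.58], [-146.25, 146.25]. Speed limits (degrees/s): [147.25, 147.25, 180, 180, 180, 180].

### API

Orientations are given as a 3x3 rotation matrix whose columns are the frame's x, y, z axes.
In Python, from bench import robot gives the robot as it stands. The module is installed in compiled form; this text tells all that it offers.
- The arm moves only by the tool carry_out, never from a script. Its argument "commands" is a list of rows, each a list of 3 entries, a list of its own where there are three numbers: the finger opening in cm, from 0 to 8.54, then the shift along the world's x, y, z in cm, then the turn about the world's z in degrees. A call has 1 to 12 rows; each row shifts and turns the commanded pose from where the row before left it; what a row does not reach is not made up. A row lasts 1/12 s, in which the tool goes at most 41.7 mm and 7.16 degrees, less where a joint would pass 70% of its speed; a pose out of reach is approached as far as the arm can. A call is refused whole if a number of a shift passes 4.17 or a number of a turn 7.16, either way. A call with a gripper value outside its range is refused whole. The fingers move at their own pace and stop on an object; "grip_force" is the grip in N (left out, the last holds). Time passes only in rows, so rows that do not move let the fingers close. It gives the time, the measured TCP pose, the force and the opening at its end, in the units of the state.
- robot.get_state(): the state, without advancing time (a new reading comes with each control period).
- robot.grab_frame(name): name is "scene" or "top"; returns a dict with "img" (420x560x3 uint8, red, green, blue), "range_z" (420x560 float32, m along the optical axis (not along the pixel's ray), 0 where there is no reading), "K" (3x3 intrinsics, pixels), "dist_coeffs" ([k1, k2, p1, p2, k3] as OpenCV has them; the pictures are not rectified), "R" (3x3) and "t" (3): a world point X has camera coordinates R X + t. Camera axes: x right, y down, z forward; pixel columns grow to the right and rows downward; lengths in m; the calibration is good to about 2 mm. A picture is of the moment at which its call begins.
- robot.finish_job(): hands the job in, once; it reports no verdict.
Trained networks look in a picture, given as the dict that the camera call returned (one of the last four; its "shot" number tells which), for a name from the list of things; names that differ only in an ending like _2 or _b are one class to them, and where a whole thing is asked for, a point or a joint stands for the part that bears it (a point fixed in the world has none). Each returns a list of dicts, best first, with "confidence" (0 to 1); they miss things now and then, are a little off and sometimes report something else, mostly with a low value. They report only what shows in the picture. A call takes as long as a camera call. They do not tell look-alikes from the thing itself.
- robot.look_for(thing, picture): "centre" ([column, row] in pixels, amid what is visible of it).
The state is a dict: "time": time; "qpos": joint angles; "qvel": joint speeds; "tau": joint torques, N m; "eef_pos": TCP position; "tcp_rot": TCP orientation; "contact_force": force on the tool from outside, world axes, zero at the start; "torque": the same for the moment, N m; "gripper_width": opening from 0.0 (shut) to 1.0 (fully open).
Only numpy, scipy, OpenCV 4.12 (cv2) and the standard library are available. Lean on these libraries where they do the work, as an engineer would, in place of code of your own. Each camera call takes 0.05 s, during which the arm holds its last target.

## Working session

There is one attempt and no reset: what is moved stays moved. The work goes in short steps, Python scripts to look and compute and a tool call to move; the robot and the scene stay as the last step left them, time stands still between calls to the robot, and variables do not carry over. Pictures are saved under pics/ and viewed, and the job is handed in when it is done.

Besides the shell and the picture viewer there is one more tool, called after ">>>" by a JSON object that holds its "op" and its "data", one argument or row to a line. carry_out: Moves the arm, as the interface text tells. Its arguments: {"type":"object","properties":{"commands":{"type":"array","items":{"type":"array"}},"grip_force":{"type":"number"}},"required":["commands"]}

```bash
mkdir -p pics
cat > h.py <<'E'
import numpy as np, cv2
from bench import robot
def grab(n,tag):
    f=robot.grab_frame(n); cv2.imwrite(f'pics/{tag}.png',cv2.cvtColor(f['img'],cv2.COLOR_RGB2BGR)); return f
def pts(f):
    H,W=f['range_z'].shape
    u,v=np.meshgrid(np.arange(W),np.arange(H))
    p=cv2.undistortPoints(np.stack([u,v],-1).reshape(-1,1,2).astype(np.float64),np.array(f['K']),np.array(f['dist_coeffs'])).reshape(H,W,2)
    z=f['range_z']; c=np.dstack([p[...,0]*z,p[...,1]*z,z])
    w=(c-np.array(f['t']))@np.array(f['R']); w[z<=0]=np.nan
    return w
E
python3 - <<'E'
from h import *
import pickle
s=robot.get_state();print({k:np.round(v,3).tolist() for k,v in s.items()},robot.nose_length)
for n in('scene','top'):
    f=grab(n,n+'0'); pickle.dump(f,open(n+'0.pkl','wb')); print(n,np.round(-np.array(f['R']).T@f['t'],3),np.array(f['K']).round(1).tolist())
    for t in ['case','lid','box_a_mid','sensor_1_mid','beaker','reagent','wash','dish','boss']:
        print(t,[(np.round(d['centre']).tolist(),round(d['confidence'],2)) for d in robot.look_for(t,f)])
E
```

```text
{'time': 0.0, 'qpos': [-68.175, 15.17, 91.983, -0.001, 72.977, -2.113], 'qvel': [0.004, 0.085, 0.092, -0.019, 0.01, 0.089], 'tau': [-0.003, -51.512, -36.731, -0.0, 0.013, 0.0], 'eef_pos': [0.274, -0.616, 0.22], 'tcp_rot': [[-0.001, 0.914, 0.406], [0.002, 0.406, -0.914], [-1.0, 0.0, -0.002]], 'contact_force': [0.498, -0.322, -0.223], 'torque': [-0.024, -0.007, -0.051], 'gripper_width': 1.002} 0.025
scene [ 1.318 -0.807  0.979] [[457.8, 0.0, 277.6], [0.0, 457.8, 204.3], [0.0, 0.0, 1.0]]
case [([318.0, 186.0], 0.9), ([205.0, 280.0], 0.48)]
lid [([329.0, 160.0], 0.98)]
box_a_mid [([152.0, 231.0], 0.94), ([269.0, 262.0], 0.81), ([130.0, 268.0], 0.45)]
sensor_1_mid [([148.0, 307.0], 0.75)]
beaker [([180.0, 335.0], 0.58), ([297.0, 289.0], 0.39)]
reagent [([300.0, 286.0], 0.69)]
wash [([326.0, 161.0], 0.52), ([356.0, 139.0], 0.5)]
dish [([333.0, 276.0], 0.55)]
boss [([180.0, 333.0], 0.56)]
top [0.39  0.047 1.438] [[474.3, 0.0, 284.9], [0.0, 474.3, 212.0], [0.0, 0.0, 1.0]]
case [([226.0, 216.0], 0.58)]
lid [([198.0, 218.0], 0.81), ([116.0, 240.0], 0.61), ([440.0, 290.0], 0.6)]
box_a_mid [([344.0, 189.0], 0.95), ([169.0, 234.0], 0.79), ([388.0, 316.0], 0.62)]
sensor_1_mid [([454.0, 237.0], 0.91)]
beaker [([460.0, 180.0], 0.56)]
reagent [([355.0, 137.0], 0.93), ([227.0, 218.0], 0.6)]
wash [([114.0, 240.0], 0.66)]
dish [([311.0, 135.0], 0.69), ([200.0, 215.0], 0.38)]
boss [([442.0, 291.0], 0.83)]
```

View pics/scene0.png

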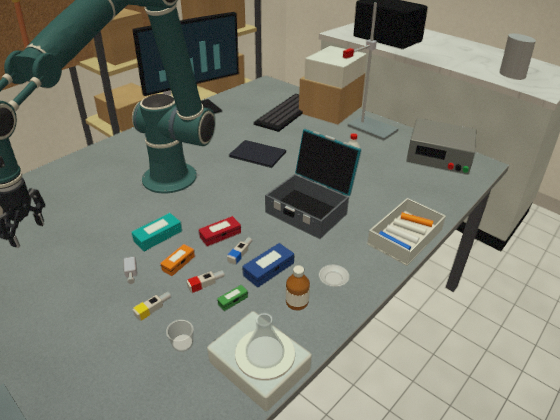

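View pics/top0.png

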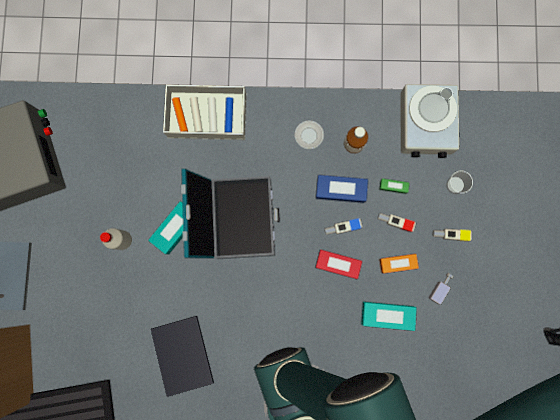

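```bash
cat >> h.py <<'E'
HUES={'a':(105,125),'b':(170,180),'c':(8,18),'d':(50,70)}
def rect(P):
    # P Nx2 -> centre, long-axis angle (deg), size
    (c,(w,h),a)=cv2.minAreaRect((P*1000).astype(np.float32))
    if h>w: w,h,a=h,w,a+90
    a=(a+90)%180-90
    return np.round(c,1),round(a,1),(round(w,1),round(h,1))
E
python3 - <<'E'
from h import *
import pickle
f=pickle.load(open('top0.pkl','rb'));w=pts(f)
print(np.nanmedian(w[300:330,250:300].reshape(-1,3),0))
hsv=cv2.cvtColor(f['img'],cv2.COLOR_RGB2HSV)
for n,(u,v) in dict(a=(341,178),b=(324,258),c=(386,260),d=(384,181),s1=(464,229),s2=(411,226),s3=(357,222),s1y=(466,236),s2r=(409,224),s3b=(357,225),boss=(440,293),tq=(370,306),lidtop=(186,190),case=(216,200),floor=(245,217),rim=(273,200)).items():
    print(n,hsv[v,u],w[v,u].round(3))
E
```

```text
[ 0.2558603   0.09096988 -0.00031917]
a [111 148 143] [ 0.664 -0.097  0.045]
b [178 182 206] [ 0.426 -0.051  0.037]
c [ 17 214 223] [ 0.425 -0.233  0.032]
d [ 59 131 158] [ 0.66  -0.227  0.033]
s1 [ 31  74 151] [ 0.526 -0.476 -0.004]
s2 [  2 226 219] [ 0.528 -0.308  0.029]
s3 [108 189 213] [ 0.535 -0.148  0.031]
s1y [ 30 255 220] [ 0.502 -0.469  0.029]
s2r [  2 227 218] [ 0.533 -0.302  0.029]
s3b [108 189 213] [ 0.526 -0.147  0.035]
boss [117  35 194] [ 0.334 -0.39   0.03 ]
tq [ 87 197 186] [ 0.292 -0.185  0.045]
lidtop [ 93 122  67] [0.586 0.32  0.238]
case [70 46 33] [0.59  0.273 0.04 ]
floor [ 0 25 51] [0.544 0.188 0.013]
rim [ 80  19 122] [0.6   0.105 0.002]
```

Run:
```python
import cv2
i=cv2.imread('pics/top0.png')
cv2.imwrite('pics/top0z1.png',cv2.resize(i[165:345,300:490],None,fx=4,fy=3.3,interpolation=cv2.INTER_CUBIC)[:600,:760])
cv2.imwrite('pics/top0z2.png',cv2.resize(i[155:275,140:300],None,fx=5,fy=5,interpolation=cv2.INTER_CUBIC))
```

```text
(no output)
```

View pics/top0z1.png

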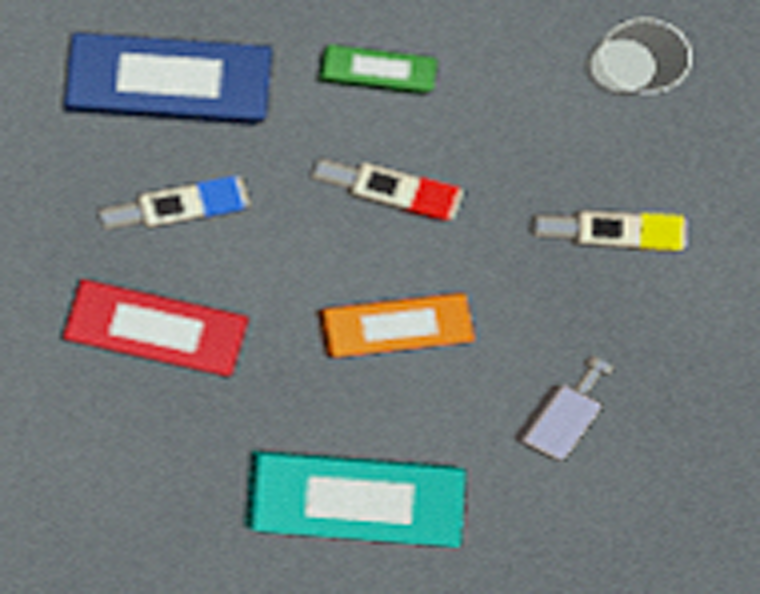

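View pics/top0z2.png

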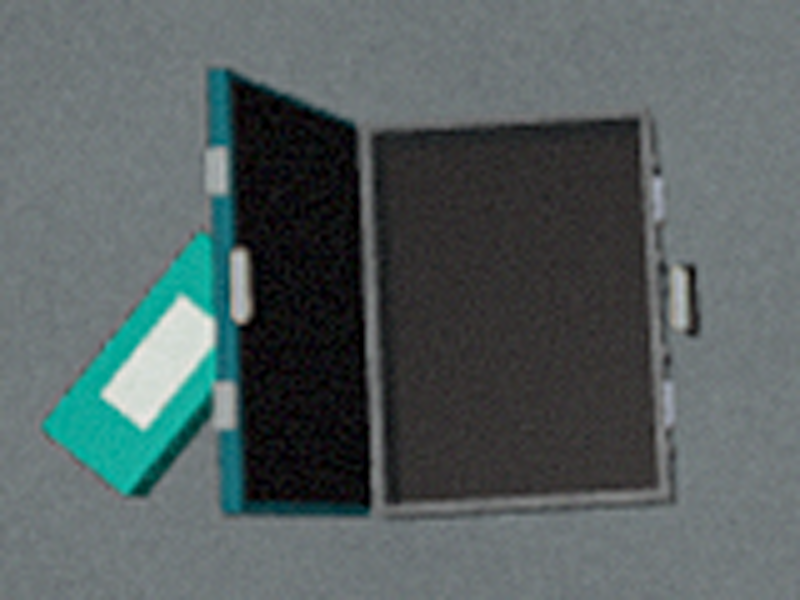

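```bash
cat >> h.py <<'E'
def masks(f,w):
    hsv=cv2.cvtColor(f['img'],cv2.COLOR_RGB2HSV).astype(int); h,s,v=hsv[...,0],hsv[...,1],hsv[...,2]
    m={}
    m['a']=(h>105)&(h<120)&(s>110)&(w[...,2]>.005)
    m['b']=((h>168)|(h<4))&(s>120)&(v>60)
    m['c']=(h>7)&(h<22)&(s>150)&(v>80)
    m['d']=(h>48)&(h<72)&(s>90)
    return m
def boxes(f,w,region=(0.25,0.75,-0.55,0.02),zt=dict(a=.044,b=.038,c=.034,d=.030),zb=0.,tol=.008):
    out={}
    for k,m in masks(f,w).items():
        x,y,z=w[...,0],w[...,1],w[...,2]
        mm=m&(x>region[0])&(x<region[1])&(y>region[2])&(y<region[3])
        n,l,st,c=cv2.connectedComponentsWithStats(mm.astype(np.uint8))
        if n<2: continue
        i=1+np.argmax(st[1:,4]); hull=np.zeros(mm.shape,np.uint8)
        cs,_=cv2.findContours((l==i).astype(np.uint8),cv2.RETR_EXTERNAL,cv2.CHAIN_APPROX_NONE)
        cv2.drawContours(hull,cs,-1,1,-1)
        ok=(hull>0)&(abs(z-zb-zt[k])<tol)
        out[k]=rect(w[ok][:,:2]),np.round(np.median(z[ok]),4),int(ok.sum())
    return out
def sensors(f,w,region=(0.25,0.75,-0.6,0.02),zlo=.012,zhi=.045):
    hsv=cv2.cvtColor(f['img'],cv2.COLOR_RGB2HSV).astype(int); h,s,v=hsv[...,0],hsv[...,1],hsv[...,2]
    x,y,z=w[...,0],w[...,1],w[...,2]
    reg=(z>zlo)&(z<zhi)&(x>region[0])&(x<region[1])&(y>region[2])&(y<region[3])
    n,l,st,c=cv2.connectedComponentsWithStats(reg.astype(np.uint8))
    out={}
    for nm,m in dict(s1=(h>24)&(h<36)&(s>180),s2=((h>168)|(h<6))&(s>150)&(v>100),s3=(h>100)&(h<114)&(s>150)&(v>150)).items():
        for i in range(1,n):
            q=l==i
            b=(q&m).sum()
            if b>40 and 250<st[i,4]<700:
                P=w[q][:,:2]; r=rect(P); bc=w[q&m][:,:2].mean(0)*1000
                a=r[1]; d=np.array([np.cos(np.radians(a)),np.sin(np.radians(a))])
                if (bc-r[0])@d>0: a=a-180
                out[nm]=(r[0],round(a,1),r[2],int(st[i,4]),np.round(bc,1))
    return out
E
python3 - <<'E'
from h import *
import pickle
for nm in('top0','scene0'):
    f=pickle.load(open(nm+'.pkl','rb'));w=pts(f)
    print(nm)
    for k,v in boxes(f,w).items(): print(k,v)
    for k,v in sensors(f,w).items(): print(k,v)
    x,y,z=w[...,0],w[...,1],w[...,2]
    q=(z>.068)&(z<.084)&(x>.38)&(x<.72)&(y>.06)&(y<.28); print('rim',rect(w[q][:,:2]),q.sum(),np.median(z[q]))
    q=(z>.09)&(x>.38)&(x<.72)&(y>.2)&(y<.34); P=w[q]; print('lid',P.min(0),P.max(0))
    pl=np.linalg.lstsq(np.c_[P[:,0],P[:,2],np.ones(len(P))],P[:,1],rcond=None)[0];print(pl)
E
```

```text
top0
a ((array([633.9, -99.6]), 86.4, (148.6, 69.5)), np.float64(0.0441), 1121)
b ((array([409.5, -93.4]), 75.9, (127.7, 54.1)), np.float64(0.0379), 800)
c ((array([ 416.9, -271.2]), -80.6, (105.9, 42.7)), np.float64(0.0338), 525)
d ((array([ 650. , -258.3]), 85.3, (84.1, 32.7)), np.float64(0.0302), 286)
s1 (array([ 506.5, -430.1]), 87.0, (112.5, 30.7), 360, array([ 504.7, -465.8]))
s2 (array([ 540.5, -266.3]), 72.7, (113.3, 31.2), 367, array([ 530.2, -299. ]))
s3 (array([ 519.4, -106. ]), -255.8, (110.3, 30.4), 342, array([ 529. , -141.2]))
rim (array([538.6, 181.3]), 4.3, (231.4, 192.1)) 705 0.07492477701920751
lid [0.41278775 0.26847554 0.09000102] [0.64579361 0.33594815 0.25662685]
[0.08057363 0.27402474 0.20849661]
scene0
a ((array([ 635.8, -103.2]), 87.9, (152.7, 69.1)), np.float64(0.0409), 836)
b ((array([407.1, -97.5]), 78.1, (130.8, 62.9)), np.float64(0.0344), 458)
c ((array([ 417.2, -275.5]), -80.5, (106.7, 47.3)), np.float64(0.0323), 366)
d ((array([ 648.4, -263.1]), 81.4, (81.6, 34.8)), np.float64(0.0279), 270)
s1 (array([ 507.1, -431.4]), 87.2, (111.7, 35.1), 396, array([ 505.6, -467.3]))
s2 (array([ 540.3, -268.4]), 70.1, (111.0, 38.0), 358, array([ 533.8, -302.6]))
s3 (array([ 518.5, -111.6]), -254.7, (114.1, 33.9), 262, array([ 526.3, -141.5]))
rim (array([536.8, 178. ]), 3.9, (236.5, 201.4)) 552 0.07226232097504427
lid [0.41078917 0.26152601 0.09004635] [0.64491984 0.33348077 0.25169759]
[0.08871055 0.25829443 0.20548094]
```

Run:
```python
from h import *
import pickle
f=pickle.load(open('top0.pkl','rb'));w=pts(f)
P=w.reshape(-1,3);P=P[(P[:,2]>.066)&(P[:,2]<.084)&(P[:,0]>.38)&(P[:,0]<.72)&(P[:,1]>.06)&(P[:,1]<.275)]
for a in (3.5,4,4.4,4.8):
    R=np.array([[np.cos(np.radians(a)),-np.sin(np.radians(a))],[np.sin(np.radians(a)),np.cos(np.radians(a))]])
    Q=(P[:,:2]-[.538,.192])@R*1000
    xs=Q[abs(Q[:,1])<60][:,0]; ys=Q[(abs(Q[:,0])<95)&(abs(Q[:,0])>30)&(Q[:,1]<-60)]
    hi=xs[xs>80];lo=xs[xs<-80]
    # slope of -y rim
    print(a,'x',np.percentile(lo,[5,50,95]).round(1),np.percentile(hi,[5,50,95]).round(1),'y-',np.percentile(ys[:,1],[3,50,97]).round(1),'slope',np.degrees(np.polyfit(ys[:,0],ys[:,1],1)[0]).round(2))
    yp=Q[(abs(Q[:,0])<95)&(Q[:,1]>60)]; print('  y+',np.percentile(yp[:,1],[3,50,97]).round(1))
```

```text
3.5 x [-115.3 -112.3 -109.3] [107.3 111.1 114.9] y- [-89.6 -83.9 -79.2] slope 1.23
  y+ [75.9 79.8 83.4]
4 x [-115.1 -112.3 -109.6] [107.5 110.8 114.7] y- [-89.2 -83.9 -79.8] slope 0.74
  y+ [76.5 80.1 83.8]
4.4 x [-115.1 -112.3 -109.6] [107.9 110.8 114.5] y- [-88.8 -83.9 -80.3] slope 0.36
  y+ [77.1 80.3 84.2]
4.8 x [-115.2 -112.4 -109.6] [108.  110.9 114.4] y- [-89.3 -83.8 -80.3] slope -0.01
  y+ [77.5 80.5 84.6]
```

>>> {"op": "carry_out", "data": {
  "commands": [
    [6, [2.6, 2, 0], 7],
    [6, [2.6, 2, 0], 7],
    [6, [2.6, 2, 0], 7],
    [6, [2.6, 2, 0], 7],
    [6, [2.6, 2, -1], 7],
    [6, [2.6, 2, -2], 7],
    [6, [2.6, 2, -3], 7],
    [6, [2.6, 2, -3], 7],
    [6, [2.4, 1.8, -2], 7],
    [6, [0, 0, 0], 0],
    [6, [0, 0, 0], 0]
  ],
  "grip_force": 40
}}

```text
time: 1.92
eef_pos: [0.5027, -0.4391, 0.113]
tcp_rot: [[-0.003, 0.051, 0.999], [0.003, 0.999, -0.051], [-1.0, 0.003, -0.003]]
contact_force: [0.1, 0.2, 0.4]
gripper_width: 0.703
```

```bash
cat >> h.py <<'E'
def st():
    s=robot.get_state(); R=np.array(s['tcp_rot'])
    print('t',round(s['time'],2),'pos',np.round(np.array(s['eef_pos'])*100,2),'jaw',round(np.degrees(np.arctan2(R[1,2],R[0,2])),1),'F',np.round(s['contact_force'],1),'w',round(s['gripper_width']*8.54,2),'q',np.round(s['qpos'],0))
E
python3 - <<'E'
from h import *
st(); f=grab('top','t1'); w=pts(f); print(sensors(f,w))
E
```

```text
t 1.92 pos [ 50.27 -43.91  11.3 ] jaw -2.9 F [0.1 0.2 0.4] w 6.0 q [-43.  19.  99.  -0.  62. -40.]
{'s1': (array([ 506.2, -431.2]), 87.6, (111.3, 30.9), 357, array([ 504.6, -465.5])), 's2': (array([ 540.6, -265.5]), 72.9, (112.2, 31.1), 368, array([ 530.2, -298.9])), 's3': (array([ 519.4, -106.1]), -255.6, (110.6, 30.5), 342, array([ 528.7, -141.1]))}
```

>>> {"op": "carry_out", "data": {
  "commands": [
    [6, [0.3, 0, -3], 0],
    [6, [0, 0, -3], 0],
    [6, [0, 0, -2.2], 0],
    [6, [0, 0, 0], 0],
    [6, [0, 0, 0], 0],
    [1, [0, 0, 0], 0],
    [1, [0, 0, 0], 0],
    [1, [0, 0, 0], 0],
    [1, [0, 0, 0], 0],
    [1, [0, 0, 0], 0],
    [1, [0, 0, 0], 0],
    [1, [0, 0, 0], 0]
  ],
  "grip_force": 40
}}

```text
time: 2.97
eef_pos: [0.5058, -0.4414, 0.0336]
tcp_rot: [[0.0, 0.053, 0.999], [-0.0, 0.999, -0.053], [-1.0, -0.0, 0.0]]
contact_force: [0.2, 0.7, -0.2]
gripper_width: 0.119
```

Run:
```python
from h import *
st(); f=grab('top','t2'); w=pts(f); print(sensors(f,w))
```

```text
t 2.97 pos [ 50.58 -44.14   3.36] jaw -3.1 F [ 0.2  0.7 -0.2] w 1.02 q [-43.  24. 101.  -0.  55. -40.]
{'s2': (array([ 540.3, -266. ]), 74.4, (113.6, 31.8), 366, array([ 530.4, -299.1])), 's3': (array([ 519.5, -106.2]), -255.8, (110.5, 30.5), 344, array([ 529.1, -141.2]))}
```

Run:
```python
from h import *
f=grab('scene','s2');i=cv2.imread('pics/s2.png'); cv2.imwrite('pics/s2z.png',cv2.resize(i[230:360,80:240],None,fx=5,fy=4.6))
i=cv2.imread('pics/t2.png'); cv2.imwrite('pics/t2z.png',cv2.resize(i[165:345,390:560],None,fx=4,fy=3.3))
```

```text
(no output)
```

View pics/s2z.png

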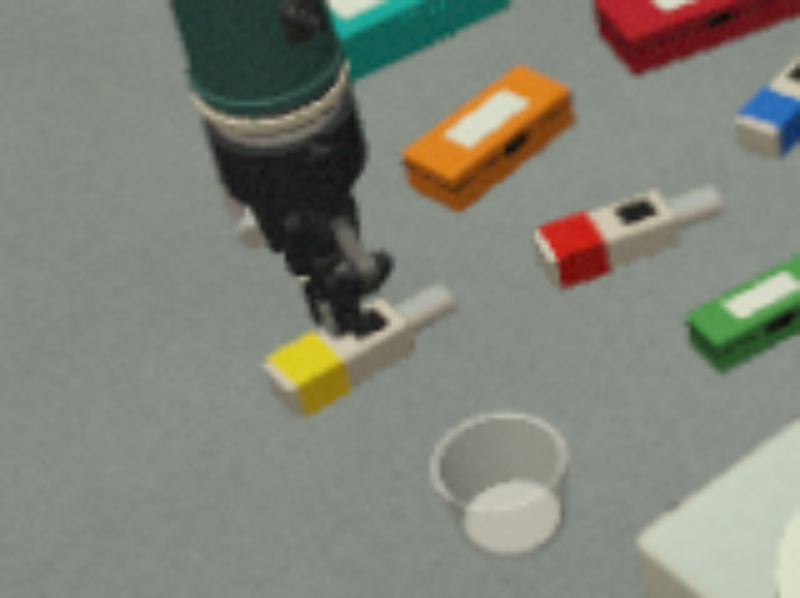

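View pics/t2z.png

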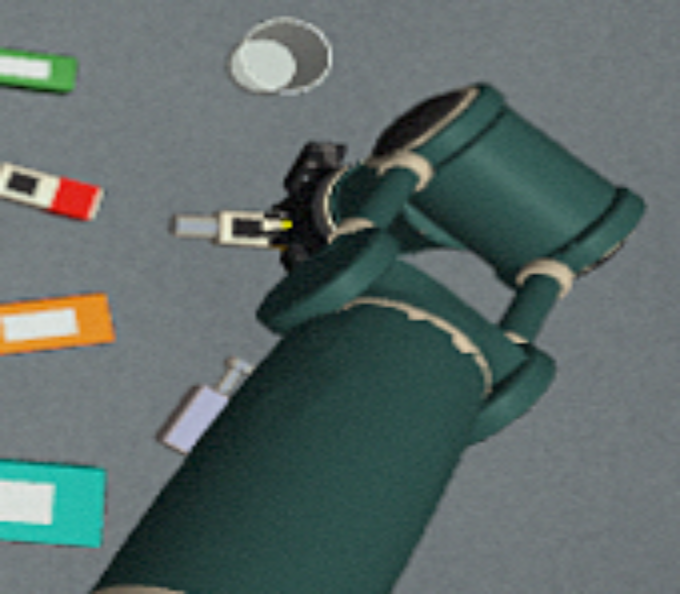

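>>> {"op": "carry_out", "data": {
  "commands": [
    [1, [0, 0, 0], 0],
    [1, [0, 0, 0], 0]
  ]
}}

```text
time: 3.23
eef_pos: [0.5056, -0.4413, 0.0332]
tcp_rot: [[-0.0, 0.053, 0.999], [0.0, 0.999, -0.053], [-1.0, 0.0, -0.0]]
contact_force: [-0.8, -0.0, 0.2]
gripper_width: 0.115
```

Run:
```python
from h import *
st();i=cv2.imread('pics/s2.png'); cv2.imwrite('pics/s2y.png',cv2.resize(i[270:330,120:190],None,fx=10,fy=10,interpolation=cv2.INTER_CUBIC))
```

```text
t 3.23 pos [ 50.56 -44.13   3.32] jaw -3.1 F [-0.8 -0.   0.2] w 0.98 q [-43.  24. 101.   0.  55. -40.]
```

View pics/s2y.png

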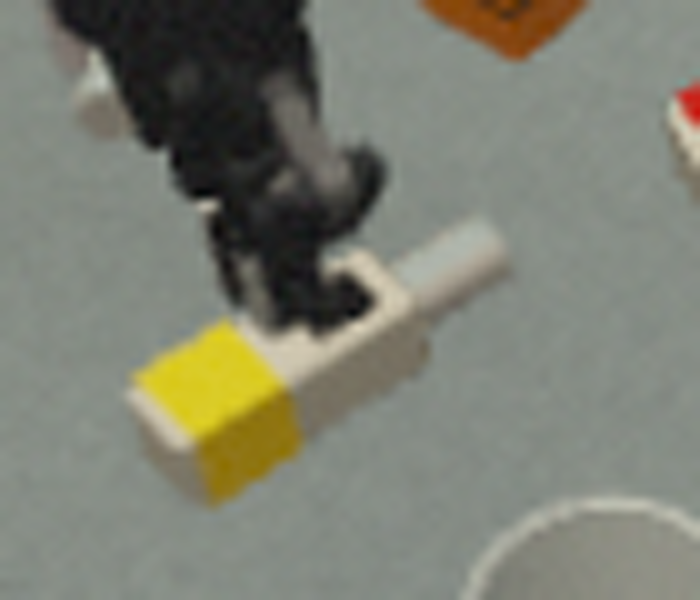

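Run:
```python
from h import *
f=grab('scene','s3');w=pts(f); g=cv2.cvtColor(f['img'],cv2.COLOR_RGB2GRAY)
for v in range(284,306,2): print(v,[(u,int(g[v,u]),*np.round(w[v,u]*100,1).tolist()) for u in range(140,158,3)])
```

```text
284 [(140, 31, 52.3, -45.9, 12.7), (143, 35, 52.5, -45.2, 12.4), (146, 25, 53.4, -44.8, 12.7), (149, 92, 55.4, -45.0, 14.3), (152, 110, 55.6, -44.3, 13.9), (155, 117, 43.5, -37.5, -0.1)]
286 [(140, 32, 52.2, -46.0, 12.0), (143, 43, 51.9, -45.1, 11.0), (146, 41, 52.6, -44.6, 11.2), (149, 62, 55.2, -45.0, 13.4), (152, 109, 56.1, -44.7, 13.9), (155, 55, 56.5, -44.0, 13.7)]
288 [(140, 24, 52.2, -46.2, 11.3), (143, 31, 52.7, -45.6, 11.3), (146, 39, 52.4, -44.7, 10.4), (149, 80, 56.3, -45.6, 14.0), (152, 104, 56.5, -45.0, 13.7), (155, 72, 56.7, -44.2, 13.2)]
290 [(140, 170, 49.9, -45.3, 8.2), (143, 24, 52.3, -45.6, 10.2), (146, 49, 51.9, -44.6, 9.1), (149, 43, 56.3, -45.8, 13.5), (152, 49, 56.8, -45.3, 13.4), (155, 43, 56.4, -44.2, 12.3)]
292 [(140, 99, 49.8, -45.4, 7.4), (143, 24, 51.9, -45.5, 9.1), (146, 35, 52.9, -45.2, 9.7), (149, 27, 56.3, -45.9, 12.8), (152, 34, 55.6, -44.8, 11.3), (155, 19, 54.7, -43.5, 9.7)]
294 [(140, 119, 43.6, -42.9, -0.1), (143, 32, 51.8, -45.6, 8.3), (146, 16, 53.5, -45.6, 9.6), (149, 30, 55.8, -45.8, 11.5), (152, 43, 54.2, -44.3, 9.2), (155, 131, 46.6, -39.8,
[... 221 characters left out ...]
0.1), (143, 35, 50.3, -45.3, 5.3), (146, 57, 52.0, -45.2, 6.6), (149, 36, 52.6, -44.6, 6.6), (152, 59, 51.6, -43.3, 4.8), (155, 52, 50.1, -41.8, 2.3)]
300 [(140, 136, 45.1, -44.1, -0.5), (143, 82, 50.1, -45.3, 4.3), (146, 90, 51.5, -45.1, 5.3), (149, 29, 52.5, -44.7, 5.8), (152, 43, 51.8, -43.6, 4.3), (155, 32, 51.0, -42.3, 2.6)]
302 [(140, 148, 46.3, -44.7, 0.0), (143, 165, 46.6, -44.0, -0.3), (146, 102, 51.7, -45.4, 4.9), (149, 87, 52.5, -44.9, 5.1), (152, 38, 50.6, -43.1, 2.2), (155, 181, 51.5, -42.7, 2.6)]
304 [(140, 187, 48.9, -46.0, 2.4), (143, 188, 49.7, -45.5, 2.6), (146, 194, 50.3, -44.9, 2.6), (149, 199, 50.8, -44.3, 2.4), (152, 174, 51.7, -43.8, 2.8), (155, 158, 52.0, -43.1, 2.4)]
```

>>> {"op": "carry_out", "data": {
  "commands": [
    [6, [0, 0, 0], 0],
    [6, [0, 0, 0], 0],
    [6, [0, 0, 0], 0],
    [6, [0, 0, 0], 0],
    [6, [0, 0, 0], 0],
    [6, [0, 0, 0], 0]
  ]
}}

```text
time: 3.78
eef_pos: [0.5056, -0.4414, 0.0333]
tcp_rot: [[-0.0, 0.053, 0.999], [0.0, 0.999, -0.053], [-1.0, 0.0, -0.0]]
contact_force: [0.6, 0.9, 0.3]
gripper_width: 0.7
```

Run:
```python
from h import *
st();
f=grab('scene','s4');i=cv2.imread('pics/s4.png'); cv2.imwrite('pics/s4y.png',cv2.resize(i[250:330,110:200],None,fx=8,fy=7,interpolation=cv2.INTER_CUBIC))
w=pts(f); g=cv2.cvtColor(f['img'],cv2.COLOR_RGB2GRAY)
m=(g<110)&(w[...,2]>.0)&(abs(w[...,0]-.505)<.06)&(abs(w[...,1]+.44)<.04); m[:250]=0
v,u=np.nonzero(m); o=np.argsort(w[m][:,2])[:25]; print(np.c_[u[o],v[o],g[m][o],(w[m][o]*100).round(1)])
```

```text
t 3.78 pos [ 50.56 -44.14   3.33] jaw -3.1 F [0.6 0.9 0.3] w 5.98 q [-43.  24. 101.   0.  55. -40.]
[[162.  305.  109.   52.2 -41.2   0.6]
 [159.  306.  109.   51.9 -42.1   0.7]
 [162.  304.  102.   52.1 -41.1   0.9]
 [163.  301.  105.   51.5 -40.3   1.1]
 [158.  304.  109.   51.9 -42.2   1.6]
 [156.  305.   96.   51.8 -42.8   1.7]
 [155.  306.  104.   52.  -43.3   1.8]
 [157.  304.   83.   51.9 -42.5   1.9]
 [151.  308.  109.   52.1 -44.6   2.1]
 [158.  303.  105.   52.  -42.1   2.1]
 [142.  291.   27.   47.3 -43.7   4.6]
 [140.  293.   92.   47.5 -44.5   4.6]
 [154.  306.   73.   54.2 -44.6   4.6]
 [141.  292.   39.   47.5 -44.2   4.7]
 [137.  293.   95.   47.1 -45.2   4.8]
 [140.  292.   20.   47.4 -44.4   4.8]
 [152.  307.   99.   54.2 -45.2   4.8]
 [138.  293.   31.   47.5 -45.1   5. ]
 [157.  303.   82.   54.3 -43.6   5.1]
 [139.  293.   34.   47.8 -44.9   5.1]
 [139.  292.   25.   47.5 -44.7   5.1]
 [140.  291.   27.   47.4 -44.3   5.2]
 [151.  307.  102.   54.4 -45.5   5.2]
 [153.  307.  102.   54.8 -45.2   5.2]
 [152.  306.   63.   54.3 -45.2   5.2]]
```

View pics/s4y.png

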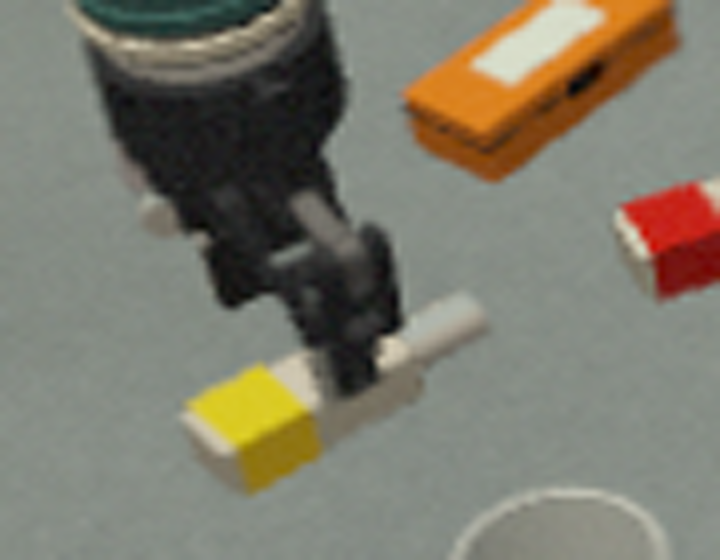

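>>> {"op": "carry_out", "data": {
  "commands": [
    [6, [0, 0, -0.7], 0],
    [6, [0, 0, -0.7], 0],
    [6, [0, 0, -0.6], 0],
    [6, [0, 0, -0.5], 0],
    [6, [0, 0, 0], 0],
    [6, [0, 0, 0], 0]
  ]
}}

```text
time: 4.33
eef_pos: [0.5051, -0.4409, 0.0073]
tcp_rot: [[-0.001, 0.053, 0.999], [0.001, 0.999, -0.053], [-1.0, 0.001, -0.001]]
contact_force: [0.1, -0.3, 0.4]
gripper_width: 0.707
```

Run:
```python
from h import *
st();
f=grab('scene','s5');i=cv2.imread('pics/s5.png'); cv2.imwrite('pics/s5y.png',cv2.resize(i[250:330,110:200],None,fx=8,fy=7,interpolation=cv2.INTER_CUBIC))
w=pts(f); g=cv2.cvtColor(f['img'],cv2.COLOR_RGB2GRAY)
m=(g<90)&(w[...,2]>.0)&(abs(w[...,0]-.505)<.06)&(abs(w[...,1]+.44)<.04); m[:250]=0
v,u=np.nonzero(m); o=np.argsort(w[m][:,2])[:25]; print(np.c_[u[o],v[o],g[m][o],(w[m][o]*100).round(1)])
```

```text
t 4.33 pos [ 50.51 -44.09   0.73] jaw -3.1 F [ 0.1 -0.3  0.4] w 6.04 q [-43.  26. 102.  -0.  52. -40.]
[[150.  298.   86.   47.1 -41.8   0. ]
 [159.  305.   66.   51.8 -41.9   1. ]
 [144.  298.   89.   47.5 -43.8   1.9]
 [143.  298.   51.   47.4 -44.    2. ]
 [142.  299.   84.   47.6 -44.5   2.1]
 [142.  298.   31.   47.4 -44.3   2.3]
 [141.  299.   46.   47.5 -44.7   2.3]
 [143.  297.   24.   47.3 -43.9   2.3]
 [140.  300.   87.   47.7 -45.2   2.4]
 [157.  311.   78.   54.5 -44.2   2.6]
 [139.  299.   75.   47.4 -45.2   2.6]
 [142.  297.   21.   47.4 -44.2   2.6]
 [140.  299.   39.   47.6 -45.1   2.6]
 [141.  298.   25.   47.5 -44.7   2.7]
 [141.  297.   28.   47.4 -44.5   2.8]
 [153.  312.   88.   54.3 -45.3   2.9]
 [154.  312.   43.   54.5 -45.1   2.9]
 [139.  298.   42.   47.4 -45.2   2.9]
 [158.  310.   50.   54.7 -44.    3. ]
 [143.  296.   26.   47.6 -44.    3. ]
 [158.  308.   57.   54.2 -43.6   3. ]
 [142.  295.   25.   47.2 -44.    3.1]
 [156.  311.   48.   54.7 -44.6   3.1]
 [158.  309.   55.   54.5 -43.8   3.1]
 [142.  296.   27.   47.6 -44.2   3.1]]
```

View pics/s5y.png

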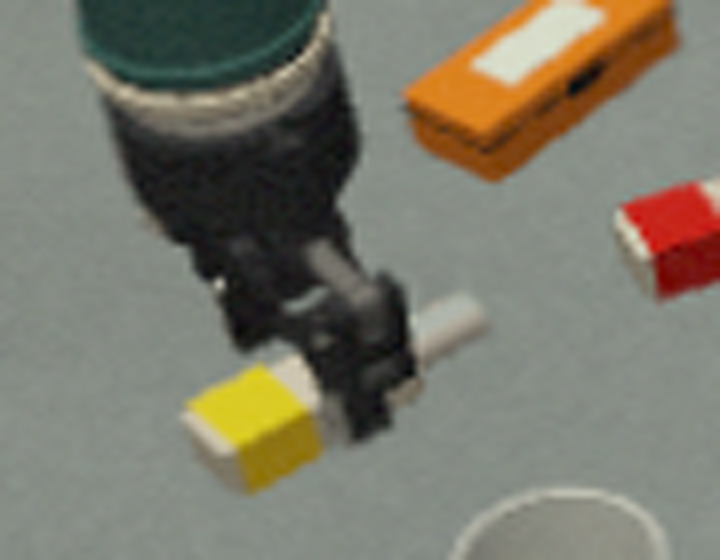

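>>> {"op": "carry_out", "data": {
  "commands": [
    [6, [0, 0, -0.5], 0],
    [6, [0, 0, -0.5], 0],
    [6, [0, 0, 0], 0],
    [1.5, [0, 0, 0], 0],
    [1.5, [0, 0, 0], 0],
    [1.5, [0, 0, 0], 0],
    [1.5, [0, 0, 0], 0],
    [1.5, [0, 0, 0], 0],
    [1.5, [0, 0, 0], 0],
    [1.5, [0, 0, 0], 0]
  ]
}}

```text
time: 5.22
eef_pos: [0.5058, -0.4416, -0.0014]
tcp_rot: [[0.0, 0.053, 0.999], [-0.0, 0.999, -0.053], [-1.0, -0.0, 0.0]]
contact_force: [-0.5, 0.4, 1.0]
gripper_width: 0.337
```

Run:
```python
from h import *
st()
```

```text
t 5.22 pos [ 50.58 -44.16  -0.14] jaw -3.1 F [-0.5  0.4  1. ] w 2.88 q [-43.  27. 102.   0.  51. -40.]
```

>>> {"op": "carry_out", "data": {
  "commands": [
    [1, [0, 0, 2], 0],
    [1, [0, 0, 3], 0],
    [1, [0, 0, 3], 0],
    [1, [0, 0, 3], 0],
    [1, [0, 0, 3], 0],
    [1, [0, 3.7, 0], 0],
    [1, [0, 3.7, 0], 0],
    [1, [0, 3.7, 0], 0],
    [1, [0, 3.7, 0], 0],
    [1, [0, 3.7, 0], 0],
    [1, [0, 3.7, 0], 0],
    [1, [0, 3.7, 0], 0]
  ]
}}

```text
time: 6.22
eef_pos: [0.5048, -0.1806, 0.138]
tcp_rot: [[-0.0, 0.054, 0.999], [0.0, 0.999, -0.054], [-1.0, 0.0, -0.0]]
contact_force: [0.4, 0.3, -1.5]
gripper_width: 0.343
```

>>> {"op": "carry_out", "data": {
  "commands": [
    [1, [0, 3.7, 0], 1],
    [1, [0, 3.7, 0], 1],
    [1, [-0.5, 3.7, 0], 1],
    [1, [-0.5, 3.7, 0], 1],
    [1, [-0.5, 3.7, 0], 1],
    [1, [-0.5, 3.7, 0], 1],
    [1, [-0.5, 3.7, 0], 1.5],
    [1, [0, 3.7, 0], 0],
    [1, [0, 3, 0], 0],
    [1, [0, 2.5, 0], 0],
    [1, [0, 0, 0], 0],
    [1, [0, 0, 0], 0]
  ]
}}

```text
time: 7.22
eef_pos: [0.4801, 0.1696, 0.1381]
tcp_rot: [[-0.001, -0.081, 0.997], [-0.0, 0.997, 0.081], [-1.0, -0.0, -0.001]]
contact_force: [0.4, 0.7, -0.7]
gripper_width: 0.344
```

Run:
```python
from h import *
st()
f=grab('scene','s6');i=cv2.imread('pics/s6.png'); cv2.imwrite('pics/s6y.png',cv2.resize(i[110:260,220:400],None,fx=4.4,fy=4,interpolation=cv2.INTER_CUBIC))
f=grab('top','t6');w=pts(f);print(sensors(f,w))
```

```text
t 7.22 pos [48.01 16.96 13.81] jaw 4.6 F [ 0.4  0.7 -0.7] w 2.94 q [ 17.   1. 117.  -0.  62.  12.]
{'s2': (array([ 541.2, -265.6]), 73.3, (112.0, 32.2), 368, array([ 530.2, -299. ])), 's3': (array([ 519.8, -105.8]), -256.0, (110.1, 30.6), 342, array([ 529.2, -141.4]))}
```

View pics/s6y.png

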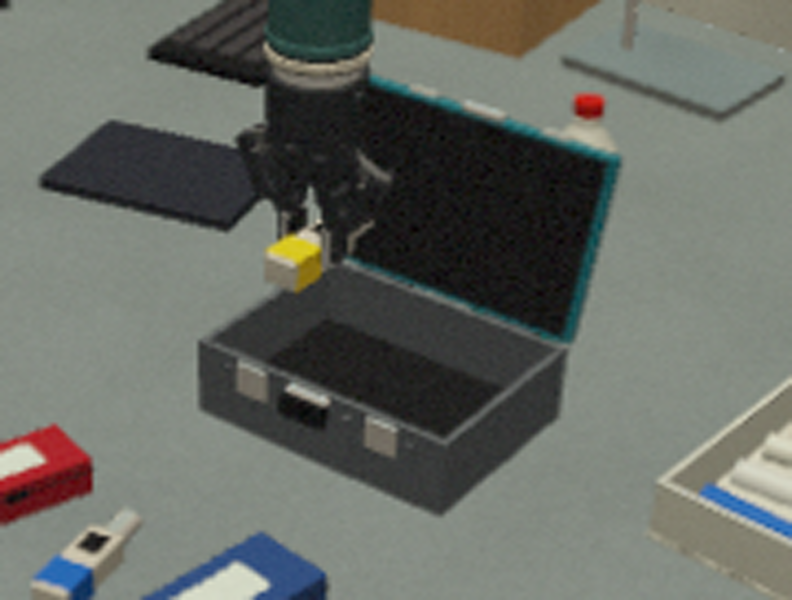

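View pics/t6.png

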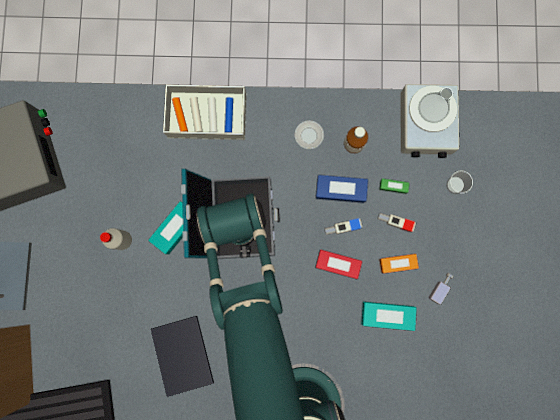

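>>> {"op": "carry_out", "data": {
  "commands": [
    [1, [-0.1, 0.6, -2], 0],
    [1, [0, 0, -2.5], 0],
    [1, [0, 0, -2.5], 0],
    [1, [0, 0, -2], 0],
    [1, [0, 0, -1.5], 0],
    [1, [0, 0, -1], 0],
    [1, [0, 0, -0.6], 0],
    [1, [0, 0, 0], 0],
    [1, [0, 0, 0], 0]
  ]
}}

```text
time: 8.07
eef_pos: [0.4801, 0.1741, 0.0177]
tcp_rot: [[0.0, -0.077, 0.997], [0.0, 0.997, 0.077], [-1.0, 0.0, 0.0]]
contact_force: [0.7, 0.3, -0.8]
gripper_width: 0.344
```

>>> {"op": "carry_out", "data": {
  "commands": [
    [1, [0, 0, -0.2], 0],
    [1, [0, 0, -0.1], 0],
    [1, [0, 0, 0], 0],
    [4.5, [0, 0, 0], 0],
    [4.5, [0, 0, 0], 0],
    [4.5, [0, 0, 0], 0],
    [4.5, [0, 0, 0], 0],
    [4.5, [0, 0, 2.5], 0],
    [4.5, [0, 0, 4], 0],
    [4.5, [0, 0, 4], 0],
    [4.5, [0, 0, 4], 0]
  ]
}}

```text
time: 8.98
eef_pos: [0.4774, 0.1741, 0.1597]
tcp_rot: [[-0.004, -0.077, 0.997], [-0.001, 0.997, 0.077], [-1.0, -0.001, -0.004]]
contact_force: [1.5, 0.4, -0.2]
gripper_width: 0.522
```

>>> {"op": "carry_out", "data": {
  "commands": [
    [6, [0.5, -3.75, 0], -2],
    [6, [0.5, -3.75, 0], -2],
    [6, [0.5, -3.75, 0], -2],
    [6, [0.5, -3.75, 0], -2],
    [6, [0.5, -3.75, 0], -2],
    [6, [0.5, -3.75, 0], -2],
    [6, [0.5, -3.75, 0], -2],
    [6, [0.5, -3.75, 0], -2],
    [6, [0.5, -3.75, -2], -2],
    [6, [0.5, -3.75, -2], -2],
    [6, [0.5, -3.75, -2], -1],
    [6, [0.5, -3.65, -1], 0]
  ]
}}

```text
time: 9.98
eef_pos: [0.5365, -0.2717, 0.0876]
tcp_rot: [[-0.005, 0.286, 0.958], [0.003, 0.958, -0.286], [-1.0, 0.002, -0.006]]
contact_force: [-0.0, 0.6, -0.4]
gripper_width: 0.7
```

Run:
```python
from h import *
f=grab('top','t7');w=pts(f);print(sensors(f,w));print(sensors(f,w,(.42,.66,.1,.28),.03,.06)); st()
i=cv2.imread('pics/t7.png'); cv2.imwrite('pics/t7z.png',cv2.resize(i[155:275,170:470],None,fx=2.6,fy=2.6,interpolation=cv2.INTER_CUBIC))
```

```text
{'s3': (array([ 519.8, -106.1]), -256.1, (110.7, 30.7), 342, array([ 529.2, -141.1]))}
{'s1': (array([481.7, 186.5]), -268.5, (107.4, 30.2), 327, array([484. , 150.4]))}
t 10.03 pos [ 53.71 -27.8    8.65] jaw -16.7 F [ 2.2 -5.1 -0.1] w 5.98 q [-30.  14. 108.  -0.  58. -13.]
```

View pics/t7z.png

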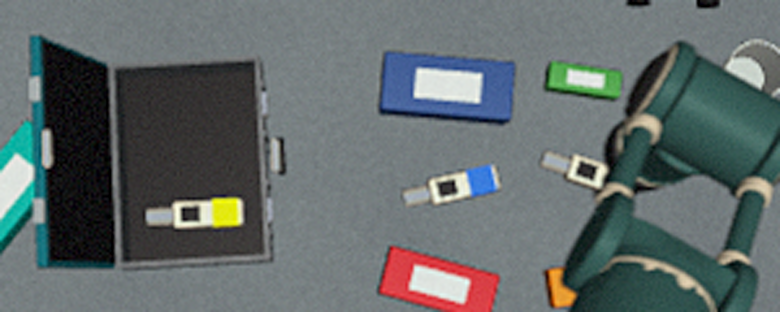

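>>> {"op": "carry_out", "data": {
  "commands": [
    [6, [0, 0.1, -2.5], 0],
    [6, [0, 0, -2.5], 0],
    [6, [0, 0, -2], 0],
    [6, [0, 0, -1.1], 0],
    [6, [0, 0, -0.6], 0],
    [6, [0, 0, 0], 0],
    [1, [0, 0, 0], 0],
    [1, [0, 0, 0], 0],
    [1, [0, 0, 0], 0],
    [1, [0, 0, 0], 0],
    [1, [0, 0, 0], 0],
    [1, [0, 0, 0], 0]
  ]
}}

```text
time: 11.03
eef_pos: [0.5407, -0.2711, 0.0058]
tcp_rot: [[0.003, 0.285, 0.959], [-0.001, 0.959, -0.285], [-1.0, -0.001, 0.003]]
contact_force: [-0.9, 0.4, 6.5]
gripper_width: 0.339
```

>>> {"op": "carry_out", "data": {
  "commands": [
    [1, [0, 0, 0], 0],
    [1, [0, 0, 0], 0],
    [1, [0, 0, 1], 0],
    [1, [0, 0, 1], 0],
    [1, [0, 0, 0], 0],
    [1, [0, 0, 0], 0]
  ]
}}

```text
time: 11.53
eef_pos: [0.54, -0.2709, 0.0251]
tcp_rot: [[0.002, 0.285, 0.959], [-0.001, 0.959, -0.285], [-1.0, -0.001, 0.002]]
contact_force: [0.2, 0.3, -2.2]
gripper_width: 0.34
```

Run:
```python
from h import *
st()
f=grab('scene','s8');i=cv2.imread('pics/s8.png'); cv2.imwrite('pics/s8y.png',cv2.resize(i[200:320,130:290],None,fx=5,fy=5,interpolation=cv2.INTER_CUBIC))
```

```text
t 11.53 pos [ 54.   -27.09   2.51] jaw -16.6 F [ 0.2  0.3 -2.2] w 2.9 q [-29.  18. 110.  -0.  51. -12.]
```

View pics/s8y.png

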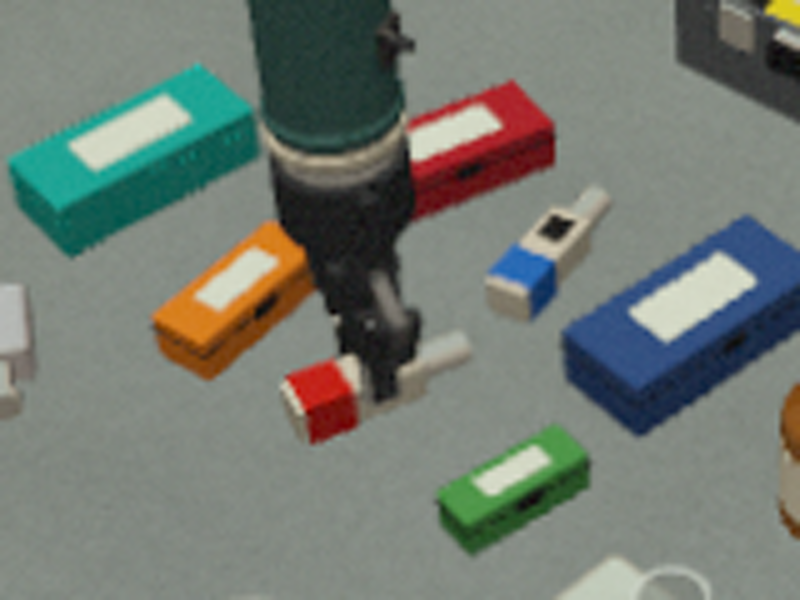

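Run:
```python
from h import *
f=grab('scene','s9');w=pts(f)
hsv=cv2.cvtColor(f['img'],cv2.COLOR_RGB2HSV).astype(int)
m=((hsv[...,0]<6)|(hsv[...,0]>168))&(hsv[...,1]>150)&(abs(w[...,0]-.54)<.08)&(abs(w[...,1]+.29)<.06)
P=w[m];print(len(P),np.percentile(P,[2,50,98],axis=0).round(4))
g=hsv[...,2]
m=(g<80)&(w[...,2]>.0)&(abs(w[...,0]-.54)<.05)&(abs(w[...,1]+.27)<.03)
v,u=np.nonzero(m); o=np.argsort(w[m][:,2])[:16]; print(np.c_[u[o],v[o],g[m][o],(w[m][o]*100).round(1)])
f=grab('top','t9');w=pts(f);print(sensors(f,w,zhi=.09));print(sensors(f,w,(.42,.66,.1,.28),.02,.06))
print([np.percentile(w[(abs(w[...,0]-.482)<.008)&(abs(w[...,1]-y)<.01)][:,2],[10,50,90]).round(3) for y in (.14,.155,.18,.225)])
```

```text
140 [[ 0.5178 -0.3183  0.0183]
 [ 0.5415 -0.3037  0.0425]
 [ 0.5509 -0.2881  0.0485]]
[[206.  280.   70.   56.3 -28.3   3.9]
 [205.  280.   63.   56.3 -28.6   4.2]
 [204.  279.   77.   56.  -28.7   4.4]
 [208.  278.   39.   56.5 -27.6   4.4]
 [208.  279.   55.   56.8 -27.9   4.4]
 [207.  279.   40.   56.6 -28.1   4.4]
 [206.  279.   25.   56.5 -28.3   4.5]
 [199.  270.   37.   52.3 -27.4   4.5]
 [205.  279.   29.   56.3 -28.6   4.6]
 [208.  277.   32.   56.4 -27.5   4.6]
 [207.  278.   36.   56.5 -27.9   4.6]
 [209.  278.   64.   56.9 -27.6   4.6]
 [209.  277.   73.   56.6 -27.3   4.7]
 [200.  270.   48.   52.7 -27.3   4.7]
 [204.  278.   72.   55.9 -28.6   4.7]
 [199.  269.   18.   52.2 -27.3   4.8]]
{'s3': (array([ 519.7, -106.4]), -255.8, (110.7, 30.5), 339, array([ 529. , -141.3]))}
{'s1': (array([480.9, 185.9]), -268.6, (110.9, 31.8), 352, array([484. , 150.6]))}
[array([0.027, 0.039, 0.043]), array([0.037, 0.04 , 0.044]), array([0.035, 0.041, 0.044]), array([0.028, 0.034, 0.039])]
```

>>> {"op": "carry_out", "data": {
  "commands": [
    [1, [0, 0, -1], 0],
    [1, [0, 0, -0.9], 0],
    [1, [0, 0, 0], 0],
    [4.5, [0, 0, 0], 0],
    [4.5, [0, 0, 0], 0],
    [4.5, [0, 0, -0.7], 0],
    [4.5, [0, 0, -0.7], 0],
    [4.5, [0, 0, 0], 0],
    [4.5, [0, 0, 0], 0]
  ]
}}

```text
time: 12.43
eef_pos: [0.5381, -0.2698, -0.0105]
tcp_rot: [[-0.002, 0.285, 0.959], [0.001, 0.959, -0.285], [-1.0, 0.001, -0.003]]
contact_force: [-0.3, 0.2, -0.3]
gripper_width: 0.528
```

```bash
cat >> h.py <<'E'
def tips(f,w,x,y,n=8,r=.06):
    g=f['img'].max(-1).astype(int)
    m=(g<60)&(w[...,2]>.0)&(abs(w[...,0]-x)<r)&(abs(w[...,1]-y)<.04)
    v,u=np.nonzero(m); o=np.argsort(w[m][:,2])[:n]; print(np.c_[u[o],v[o],g[m][o],(w[m][o]*100).round(1)])
E
python3 - <<'E'
from h import *
st()
f=grab('scene','s10');w=pts(f);tips(f,w,.54,-.27)
i=cv2.imread('pics/s10.png'); cv2.imwrite('pics/s10y.png',cv2.resize(i[240:300,170:240],None,fx=10,fy=10,interpolation=cv2.INTER_CUBIC))
E
```

```text
t 12.43 pos [ 53.81 -26.98  -1.05] jaw -16.6 F [-0.3  0.2 -0.3] w 4.51 q [-29.  21. 111.  -0.  48. -12.]
[[209.  289.   54.   57.2 -28.3   0.9]
 [207.  289.   26.   56.9 -28.7   0.9]
 [208.  289.   27.   57.1 -28.6   1. ]
 [209.  288.   41.   57.1 -28.2   1.1]
 [210.  288.   39.   57.5 -28.1   1.3]
 [207.  288.   28.   57.  -28.7   1.5]
 [210.  287.   35.   57.3 -27.9   1.5]
 [209.  287.   40.   57.1 -28.1   1.6]]
```

View pics/s10y.png

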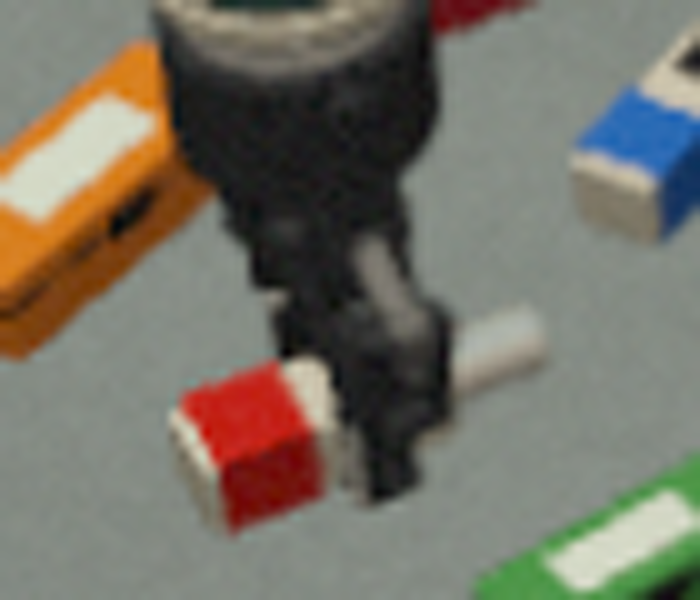

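>>> {"op": "carry_out", "data": {
  "commands": [
    [1, [0, 0, 0], 0],
    [1, [0, 0, 0], 0],
    [1, [0, 0, 0], 0],
    [1, [0, 0, 0], 0],
    [1, [0, 0, 0], 0],
    [1, [0, 0, 2], 0],
    [1, [0, 0, 3], 0],
    [1, [0, 0, 3], 0],
    [1, [0, 0, 3], 0],
    [1, [0, 0, 3], 0],
    [1, [0, 0, 0], 0]
  ]
}}

```text
time: 13.4
eef_pos: [0.5435, -0.2728, 0.1386]
tcp_rot: [[0.011, 0.285, 0.958], [-0.006, 0.959, -0.285], [-1.0, -0.003, 0.012]]
contact_force: [1.3, -0.3, 0.4]
gripper_width: 0.346
```

Run:
```python
from h import *
st()
```

```text
t 13.4 pos [ 54.35 -27.28  13.86] jaw -16.6 F [ 1.3 -0.3  0.4] w 2.96 q [-29.  11. 106.   0.  62. -12.]
```

>>> {"op": "carry_out", "data": {
  "commands": [
    [1, [0, 3.8, 0], 2],
    [1, [0, 3.8, 0], 2],
    [1, [0, 3.8, 0], 2],
    [1, [0, 3.8, 0], 2],
    [1, [0, 3.8, 0], 2],
    [1, [0, 3.8, 0], 2],
    [1, [0, 3.8, 0], 2],
    [1, [0, 3.8, 0], 2],
    [1, [0, 3.8, 0], 2],
    [1, [0, 3.8, 0], 2],
    [1, [0, 3.8, 0], 0],
    [1, [0, 3.8, 0], 0]
  ]
}}

```text
time: 14.4
eef_pos: [0.5383, 0.1872, 0.1302]
tcp_rot: [[-0.001, -0.06, 0.998], [-0.0, 0.998, 0.06], [-1.0, -0.0, -0.001]]
contact_force: [1.0, -0.2, -1.1]
gripper_width: 0.339
```

>>> {"op": "carry_out", "data": {
  "commands": [
    [1, [0, 0, 0], 0],
    [1, [0, 0, 0], 0],
    [1, [0, 0, -2], 0],
    [1, [0, 0, -2.5], 0],
    [1, [0, 0, -2.5], 0],
    [1, [0, 0, -2], 0],
    [1, [0, 0, -1.5], 0],
    [1, [0, 0, -1], 0],
    [1, [0, 0, 0], 0],
    [1, [0, 0, 0], 0]
  ]
}}

```text
time: 15.23
eef_pos: [0.5389, 0.1845, 0.0155]
tcp_rot: [[-0.001, -0.059, 0.998], [-0.001, 0.998, 0.059], [-1.0, -0.001, -0.001]]
contact_force: [0.8, 0.3, 0.2]
gripper_width: 0.347
```

Run:
```python
from h import *
st()
f=grab('scene','s11');i=cv2.imread('pics/s11.png'); cv2.imwrite('pics/s11y.png',cv2.resize(i[130:250,240:400],None,fx=5,fy=5,interpolation=cv2.INTER_CUBIC))
```

```text
t 15.23 pos [53.89 18.45  1.55] jaw 3.4 F [0.8 0.3 0.2] w 2.96 q [ 16.  16. 115.  -0.  49.  13.]
```

View pics/s11y.png

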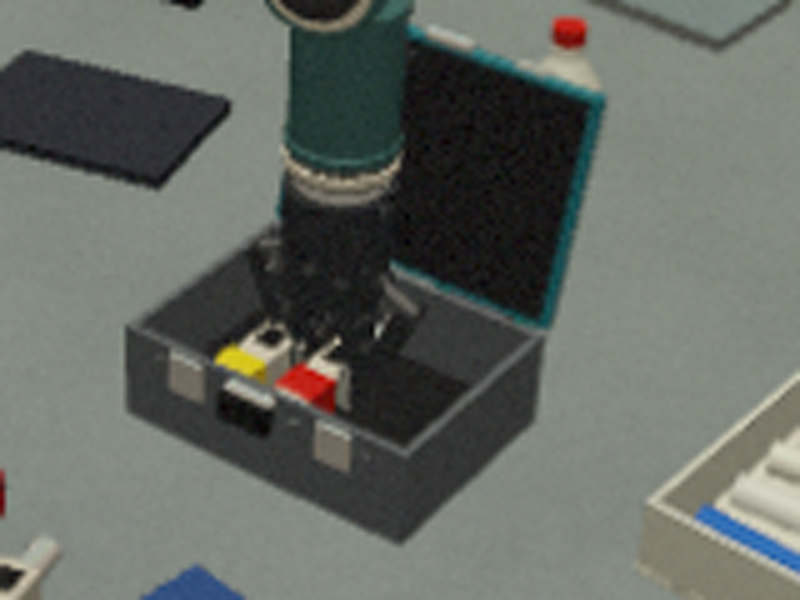

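>>> {"op": "carry_out", "data": {
  "commands": [
    [1, [0, 0, -0.8], 0],
    [1, [0, 0, -0.4], 0],
    [1, [0, 0, 0], 0],
    [1, [0, 0, 0], 0]
  ]
}}

```text
time: 15.62
eef_pos: [0.5391, 0.1855, 0.0039]
tcp_rot: [[-0.0, -0.06, 0.998], [-0.0, 0.998, 0.06], [-1.0, -0.0, -0.0]]
contact_force: [-0.3, -0.4, -1.1]
gripper_width: 0.345
```

>>> {"op": "carry_out", "data": {
  "commands": [
    [1, [0, 0, -0.2], 0],
    [1, [0, 0, 0], 0],
    [4.2, [0, 0, 0], 0],
    [4.2, [0, 0, 0], 0],
    [4.2, [0, 0, 0], 0],
    [4.2, [0, 0, 1.5], 0],
    [4.2, [0, 0, 3], 0],
    [4.2, [0, 0, 4], 0],
    [4.2, [0, 0, 4], 0],
    [4.2, [0, 0, 1], 0],
    [4.2, [0, 0, 0], 0]
  ]
}}

```text
time: 16.53
eef_pos: [0.543, 0.1867, 0.1424]
tcp_rot: [[0.01, -0.06, 0.998], [0.003, 0.998, 0.06], [-1.0, 0.002, 0.01]]
contact_force: [1.1, -0.3, -0.1]
gripper_width: 0.49
```

>>> {"op": "carry_out", "data": {
  "commands": [
    [6, [-0.2, -3, 0], 1],
    [6, [-0.2, -3, 0], 1],
    [6, [-0.2, -3, 0], 1],
    [6, [-0.2, -3, 0], 1],
    [6, [-0.2, -3, 0], 1],
    [6, [-0.2, -3, 0], 1],
    [6, [-0.2, -3, -1], 1],
    [6, [-0.2, -3, -2], 1],
    [6, [-0.1, -3, -2], 1.3],
    [6, [0, -3, -2], 1.3],
    [6, [0, 0, 0], 0],
    [6, [0, 0, 0], 0]
  ]
}}

```text
time: 17.53
eef_pos: [0.5193, -0.1151, 0.0636]
tcp_rot: [[-0.006, -0.239, 0.971], [0.002, 0.971, 0.239], [-1.0, 0.003, -0.005]]
contact_force: [-0.3, 0.4, -0.4]
gripper_width: 0.702
```

Run:
```python
from h import *
st()
f=grab('top','t12');w=pts(f);print(sensors(f,w));print(sensors(f,w,(.42,.66,.1,.28),.02,.06))
g=grab('scene','s12');print(sensors(g,pts(g)))
i=cv2.imread('pics/t12.png'); cv2.imwrite('pics/t12z.png',cv2.resize(i[155:275,170:470],None,fx=2.6,fy=2.6,interpolation=cv2.INTER_CUBIC))
```

```text
t 17.53 pos [ 51.93 -11.51   6.36] jaw 13.8 F [-0.3  0.4 -0.4] w 6.0 q [-15.   9. 118.   0.  54. -29.]
{}
{'s1': (array([480.9, 185.5]), -265.9, (109.3, 30.1), 349, array([483.9, 150.7])), 's2': (array([540.6, 191. ]), -266.2, (109.8, 30.7), 351, array([543.1, 155.4]))}
{'s2': (array([408.7, -97.5]), 75.6, (131.4, 62.0), 536, array([ 411.8, -111.2])), 's3': (array([ 520.8, -110.2]), -259.0, (116.5, 33.3), 253, array([ 527.1, -141.9]))}
```

View pics/t12z.png

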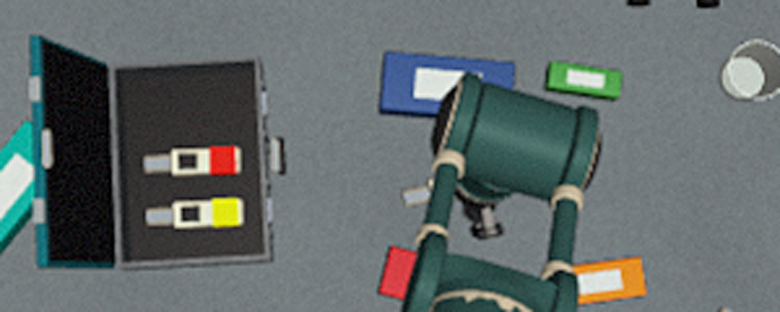

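>>> {"op": "carry_out", "data": {
  "commands": [
    [6, [0.2, 0.1, -2.5], 0],
    [6, [0, 0, -2], 0],
    [6, [0, 0, -1.5], 0],
    [6, [0, 0, -1], 0],
    [6, [0, 0, -0.4], 0],
    [6, [0, 0, 0], 0],
    [1, [0, 0, 0], 0],
    [1, [0, 0, 0], 0],
    [1, [0, 0, 0], 0],
    [1, [0, 0, 0], 0],
    [1, [0, 0, 0], 0],
    [1, [0, 0, 0], 0]
  ]
}}

```text
time: 18.63
eef_pos: [0.5255, -0.1138, -0.0057]
tcp_rot: [[0.002, -0.242, 0.97], [-0.0, 0.97, 0.242], [-1.0, -0.001, 0.002]]
contact_force: [0.3, 0.6, 6.6]
gripper_width: 0.346
```

>>> {"op": "carry_out", "data": {
  "commands": [
    [1, [0, 0, 2], 0],
    [1, [0, 0, 3], 0],
    [1, [0, 0, 3], 0],
    [1, [0, 0, 3], 0],
    [1, [0, 0, 3], 0],
    [1, [0.7, 3, 0], -1],
    [1, [0.7, 3, 0], -1],
    [1, [0.7, 3, 0], -1],
    [1, [0.7, 3, 0], -1],
    [1, [0.7, 3, 0], -1],
    [1, [0.7, 3, 0], -1],
    [1, [0.7, 3, 0], -1]
  ]
}}

```text
time: 19.63
eef_pos: [0.5729, 0.0978, 0.1325]
tcp_rot: [[-0.001, -0.121, 0.993], [-0.0, 0.993, 0.121], [-1.0, -0.0, -0.001]]
contact_force: [0.9, -1.3, -0.6]
gripper_width: 0.341
```

>>> {"op": "carry_out", "data": {
  "commands": [
    [1, [0.7, 3, 0], -1],
    [1, [0.9, 3, 0], -1],
    [1, [0.9, 3, 0], -1],
    [1, [0, 0, 0], 0],
    [1, [0, 0, -2], 0],
    [1, [0, 0, -2.5], 0],
    [1, [0, 0, -2.5], 0],
    [1, [0, 0, -2], 0],
    [1, [0, 0, -1.5], 0],
    [1, [0, 0, -1], 0],
    [1, [0, 0, 0], 0],
    [1, [0, 0, 0], 0]
  ]
}}

```text
time: 20.63
eef_pos: [0.5978, 0.1861, 0.0174]
tcp_rot: [[-0.001, -0.07, 0.998], [-0.0, 0.998, 0.07], [-1.0, -0.0, -0.001]]
contact_force: [-0.0, -0.5, -1.3]
gripper_width: 0.35
```

Run:
```python
from h import *
st()
f=grab('scene','s13');i=cv2.imread('pics/s13.png'); cv2.imwrite('pics/s13y.png',cv2.resize(i[130:250,240:400],None,fx=5,fy=5,interpolation=cv2.INTER_CUBIC))
```

```text
t 20.63 pos [59.78 18.61  1.74] jaw 4.0 F [-0.  -0.5 -1.3] w 2.99 q [ 15.  21. 107.  -0.  51.  11.]
```

View pics/s13y.png

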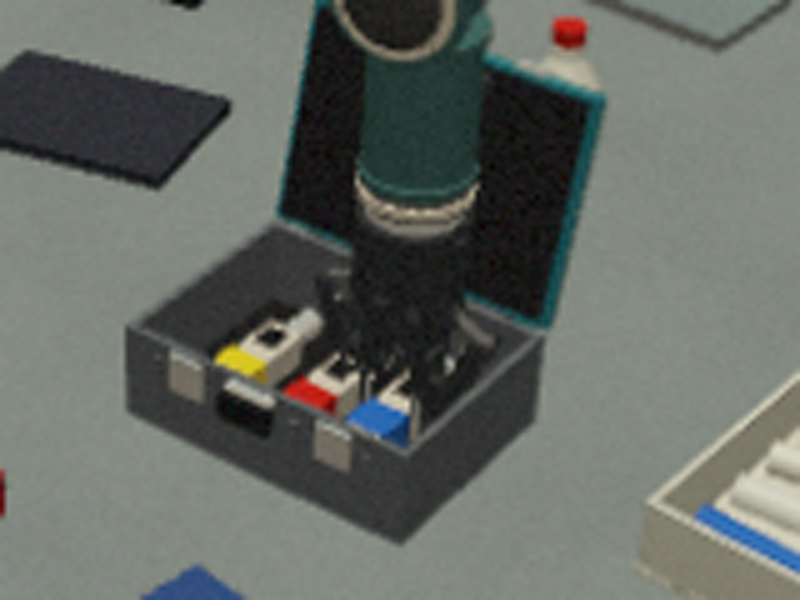

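>>> {"op": "carry_out", "data": {
  "commands": [
    [1, [0, 0, -0.7], 0],
    [1, [0, 0, -0.4], 0],
    [1, [0, 0, -0.2], 0],
    [1, [0, 0, 0], 0],
    [1, [0, 0, 0], 0],
    [4.2, [0, 0, 0], 0],
    [4.2, [0, 0, 0], 0],
    [4.2, [0, 0, 0], 0],
    [4.2, [0, 0, 1.5], 0],
    [4.2, [0, 0, 3], 0],
    [4.2, [0, 0, 4], 0],
    [4.2, [0, 0, 4], 0]
  ]
}}

```text
time: 21.68
eef_pos: [0.5981, 0.1865, 0.1319]
tcp_rot: [[0.0, -0.071, 0.998], [0.0, 0.998, 0.071], [-1.0, 0.0, 0.0]]
contact_force: [0.4, -0.3, -0.4]
gripper_width: 0.487
```

>>> {"op": "carry_out", "data": {
  "commands": [
    [0, [0, 0, 4], 0],
    [0, [0, 0, 4], 0],
    [0, [0, 0, 4], 0],
    [0, [0, 0, 4], 0],
    [0, [-1, 0, 1], 0],
    [0, [-1.5, 3, 0], 0],
    [0, [-1.5, 3, 0], 0],
    [0, [-1.5, 3, 0], 0],
    [0, [-1.5, 3, 0], 0],
    [0, [-0.5, 3, 0], 0],
    [0, [0, 3.3, 0], 0],
    [0, [0, 0, 0], 0]
  ]
}}

```text
time: 22.68
eef_pos: [0.5225, 0.3751, 0.3016]
tcp_rot: [[0.003, -0.075, 0.997], [0.005, 0.997, 0.075], [-1.0, 0.005, 0.003]]
contact_force: [0.4, -1.1, -0.5]
gripper_width: -0.002
```

Run:
```python
from h import *
f=grab('top','t14');w=pts(f);print(sensors(f,w,(.42,.66,.1,.28),.02,.06)); st()
g=grab('scene','s14');
for n,b in(('t14',(130,290,140,360)),('s14',(60,260,200,430))):
    i=cv2.imread(f'pics/{n}.png')[b[0]:b[1],b[2]:b[3]]; cv2.imwrite(f'pics/{n}z.png',cv2.resize(i,None,fx=3.3,fy=3,interpolation=cv2.INTER_CUBIC))
```

```text
{'s1': (array([481.8, 185.6]), -268.3, (109.9, 30.1), 350, array([484. , 150.6])), 's2': (array([540.6, 191.3]), -267.4, (111.0, 30.5), 351, array([543.1, 155.3])), 's3': (array([594.9, 194.9]), -266.3, (109.7, 30.8), 351, array([597.7, 159.4]))}
t 22.73 pos [52.28 37.25 30.14] jaw 4.3 F [ 0.5 -1.1 -0.4] w -0.02 q [33.  9. 91.  0. 80. 29.]
```

View pics/t14z.png

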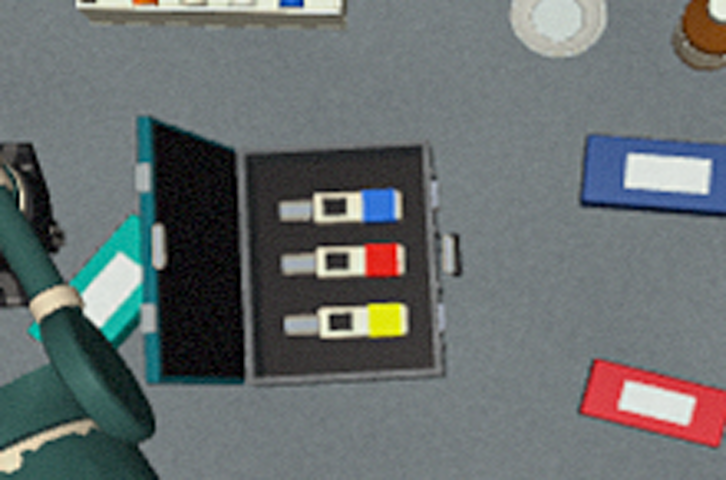

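View pics/s14z.png

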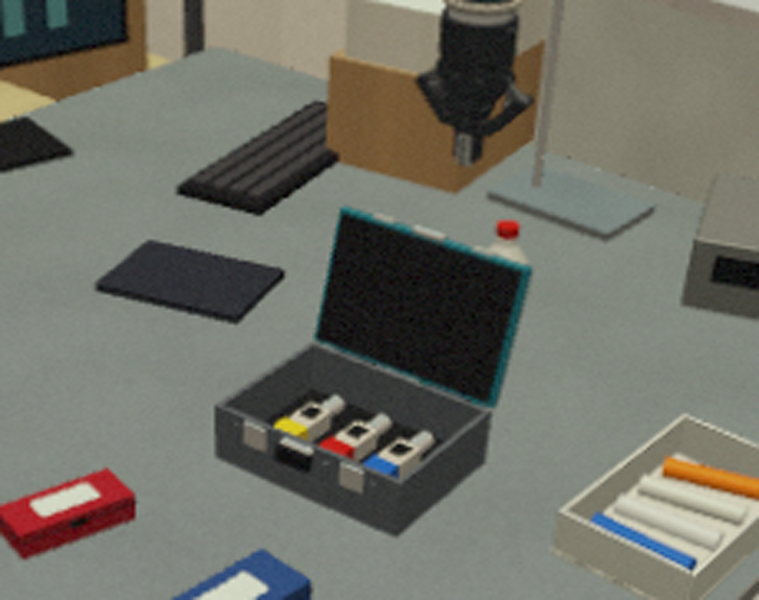

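Run:
```python
from h import *
f=grab('scene','s15');w=pts(f);g=f['img'].max(-1)
for v in range(104,118,2): print(v,[(u,int(g[v,u]),*np.round(w[v,u]*100,1).tolist()) for u in (336,338,340,342)])
```

```text
104 [(336, 113, 19.1, 81.2, 9.7), (338, 48, 52.0, 35.1, 35.1), (340, 56, 51.7, 36.8, 34.4), (342, 37, 53.2, 35.7, 35.2)]
106 [(336, 106, 18.9, 81.5, 8.5), (338, 79, 51.5, 35.9, 33.9), (340, 78, 52.2, 36.1, 34.1), (342, 86, 52.7, 36.5, 34.1)]
108 [(336, 106, 19.3, 81.1, 7.8), (338, 83, 51.7, 35.8, 33.3), (340, 81, 52.3, 36.0, 33.4), (342, 68, 53.2, 35.9, 33.8)]
110 [(336, 99, 19.3, 81.4, 6.7), (338, 80, 51.7, 35.8, 32.5), (340, 82, 52.7, 35.5, 33.0), (342, 56, 53.2, 36.0, 33.0)]
112 [(336, 105, 19.6, 81.0, 5.9), (338, 90, 51.6, 36.1, 31.7), (340, 82, 52.6, 35.8, 32.1), (342, 57, 53.3, 35.9, 32.3)]
114 [(336, 112, 19.5, 81.2, 4.8), (338, 97, 51.6, 36.1, 31.0), (340, 90, 52.5, 36.1, 31.3), (342, 76, 52.9, 36.6, 31.2)]
116 [(336, 115, 19.9, 80.9, 4.0), (338, 109, 21.1, 80.7, 4.4), (340, 102, 21.3, 82.1, 4.0), (342, 106, 20.1, 85.5, 2.5)]
```

>>> {"op": "carry_out", "data": {
  "commands": [
    [0, [0, 0, -3], 0],
    [0, [0, 0, -3], 0],
    [0, [0, 0, -2.5], 0],
    [0, [0, 0, -1], 0],
    [0, [0.1, -1, 0], 0],
    [0, [0.1, -1, 0], 0],
    [0, [0.1, -1, 0], 0],
    [0, [0.1, -1, 0], 0],
    [0, [0.1, -1, 0], 0],
    [0, [0, -1, 0], 0],
    [0, [0.1, -1, 0], 0],
    [0, [0, 0, 0], 0]
  ]
}}

```text
time: 23.83
eef_pos: [0.5296, 0.2973, 0.2054]
tcp_rot: [[0.001, -0.069, 0.998], [-0.001, 0.998, 0.069], [-1.0, -0.001, 0.001]]
contact_force: [0.1, -0.0, -0.1]
gripper_width: -0.001
```

Run:
```python
from h import *
st()
g=grab('scene','s16');
for n,b in(('s16',(60,260,200,430)),):
    i=cv2.imread(f'pics/{n}.png')[b[0]:b[1],b[2]:b[3]]; cv2.imwrite(f'pics/{n}z.png',cv2.resize(i,None,fx=3.3,fy=3,interpolation=cv2.INTER_CUBIC))
```

```text
t 23.83 pos [52.96 29.73 20.54] jaw 4.0 F [ 0.1 -0.  -0.1] w -0.01 q [ 27.   8. 102.  -0.  70.  23.]
```

View pics/s16z.png

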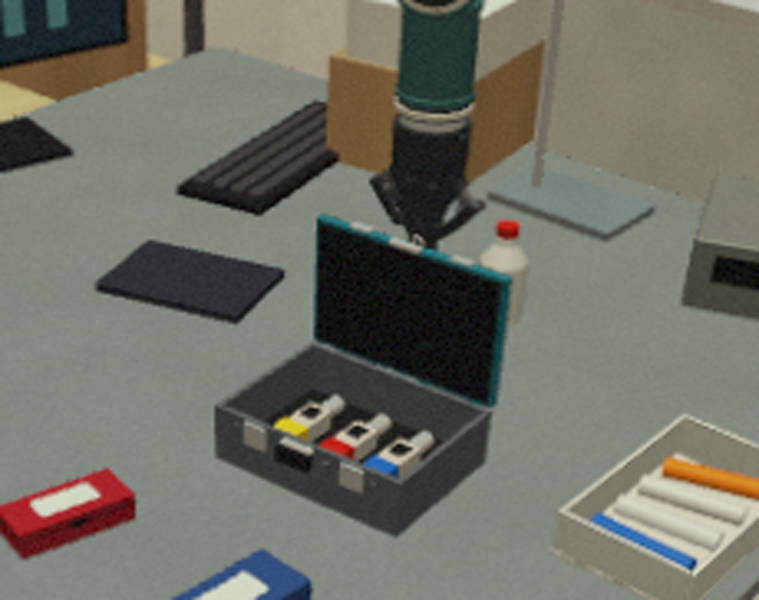

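>>> {"op": "carry_out", "data": {
  "commands": [
    [0, [0.1, -1.8, 0.3], 0],
    [0, [0.2, -1.8, 0.1], 0],
    [0, [0.1, -1.8, -0.5], 0],
    [0, [0.2, -1.8, -0.6], 0],
    [0, [0.1, -1.6, -1], 0],
    [0, [0.1, -1.6, -1.1], 0],
    [0, [0.1, -1.3, -1.4], 0],
    [0, [0.1, -1.3, -1.4], 0],
    [0, [0.1, -0.8, -1.7], 0],
    [0, [0, -0.9, -1.7], 0],
    [0, [0, 0, 0], 0]
  ]
}}

```text
time: 24.8
eef_pos: [0.5381, 0.151, 0.1116]
tcp_rot: [[-0.005, -0.07, 0.998], [-0.002, 0.998, 0.07], [-1.0, -0.001, -0.005]]
contact_force: [0.2, -0.6, 0.2]
gripper_width: -0.001
```

Run:
```python
from h import *
st()
g=grab('scene','s17');
for n,b in(('s17',(60,260,200,430)),):
    i=cv2.imread(f'pics/{n}.png')[b[0]:b[1],b[2]:b[3]]; cv2.imwrite(f'pics/{n}z.png',cv2.resize(i,None,fx=3.3,fy=3,interpolation=cv2.INTER_CUBIC))
```

```text
t 24.8 pos [53.81 15.1  11.16] jaw 4.0 F [ 0.2 -0.6  0.2] w -0.01 q [ 13.   8. 112.  -0.  60.   9.]
```

View pics/s17z.png

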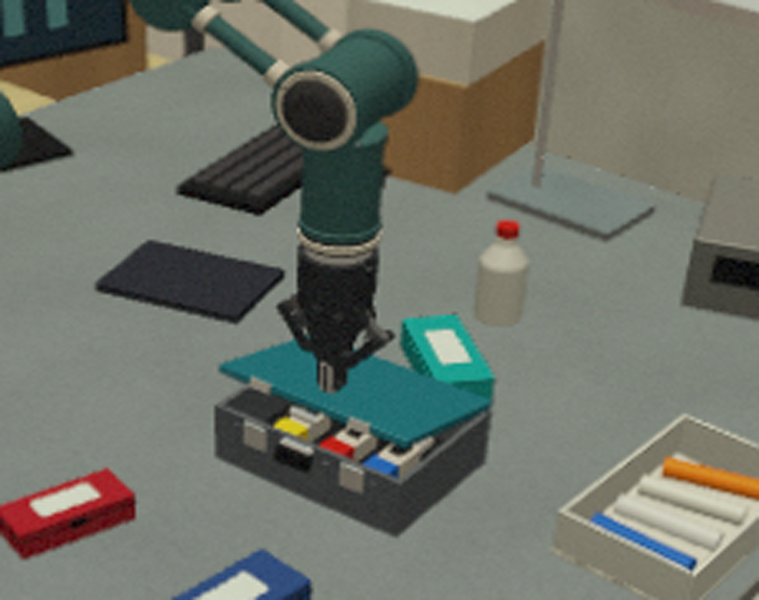

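>>> {"op": "carry_out", "data": {
  "commands": [
    [0, [0, -0.5, -1.2], 0],
    [0, [0, -0.4, -1], 0],
    [0, [0, 0, -0.7], 0],
    [0, [0, 0, -0.4], 0],
    [0, [0, 0, -0.3], 0],
    [0, [0, 0, -0.3], 0],
    [0, [0, 0, 0], 0]
  ]
}}

```text
time: 25.43
eef_pos: [0.5414, 0.143, 0.0782]
tcp_rot: [[0.002, -0.071, 0.997], [-0.002, 0.997, 0.071], [-1.0, -0.002, 0.002]]
contact_force: [-3.5, -4.7, 13.2]
gripper_width: -0.004
```

>>> {"op": "carry_out", "data": {
  "commands": [
    [0, [0, 0, -0.3], 0],
    [0, [0, 0, -0.3], 0],
    [0, [0, 0, 0], 0]
  ]
}}

```text
time: 25.68
eef_pos: [0.5417, 0.143, 0.0777]
tcp_rot: [[0.002, -0.072, 0.997], [-0.002, 0.997, 0.072], [-1.0, -0.002, 0.001]]
contact_force: [-17.3, -8.0, 45.5]
gripper_width: -0.003
```

Run:
```python
from h import *
st()
g=grab('scene','s18');
for n,b in(('s18',(60,260,200,430)),):
    i=cv2.imread(f'pics/{n}.png')[b[0]:b[1],b[2]:b[3]]; cv2.imwrite(f'pics/{n}z.png',cv2.resize(i,None,fx=3.3,fy=3,interpolation=cv2.INTER_CUBIC))
```

```text
t 25.68 pos [54.17 14.3   7.77] jaw 4.1 F [-17.3  -8.   45.5] w -0.03 q [ 12.  10. 114.  -0.  56.   8.]
```

View pics/s18z.png

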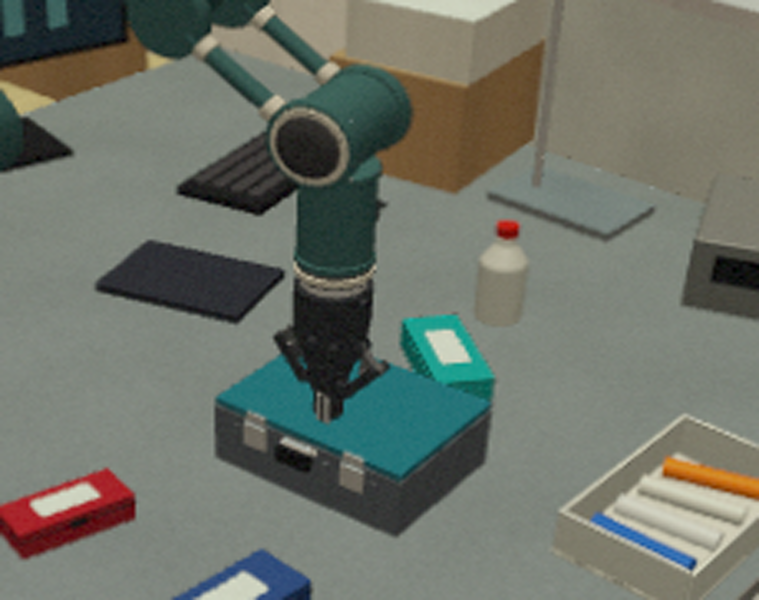

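>>> {"op": "carry_out", "data": {
  "commands": [
    [0, [0, 0, 0.6], 0],
    [0, [0, 0, 1], 0],
    [0, [0, 0, 3], 0],
    [3, [0, 0, 4], 0],
    [6, [0, 0, 4], 0],
    [8.5, [0, 0, 3], 0],
    [8.5, [0, 0, 0], 0],
    [8.5, [0, 0, 0], 0]
  ]
}}

```text
time: 26.4
eef_pos: [0.5418, 0.1441, 0.2285]
tcp_rot: [[0.005, -0.071, 0.997], [0.001, 0.997, 0.071], [-1.0, 0.001, 0.005]]
contact_force: [-0.7, 0.2, -0.1]
gripper_width: 0.709
```

Run:
```python
from h import *
st()
f=grab('top','t19');w=pts(f);
for k,v in boxes(f,w).items(): print(k,v)
g=grab('scene','s19');W=pts(g)
for q in(w,W):
    m=(q[...,2]>.07)&(q[...,2]<.1)&(abs(q[...,0]-.53)<.14)&(abs(q[...,1]-.19)<.11);print(rect(q[m][:,:2]),np.percentile(q[m][:,2],[5,50,95]))
    P=q[m];print(np.linalg.lstsq(np.c_[P[:,:2]-[.537,.19],np.ones(len(P))],P[:,2],rcond=None)[0])
```

```text
t 26.4 pos [54.18 14.41 22.85] jaw 4.1 F [-0.7  0.2 -0.1] w 6.06 q [ 12.   2. 106.  -0.  72.   8.]
a ((array([634.4, -99.4]), 86.6, (148.6, 69.3)), np.float64(0.0445), 1122)
b ((array([409.5, -93.4]), 75.9, (127.6, 54.1)), np.float64(0.0379), 800)
c ((array([ 416.7, -271.4]), -81.1, (107.1, 42.8)), np.float64(0.0339), 525)
d ((array([ 649.5, -257.8]), 84.1, (84.7, 32.1)), np.float64(0.0307), 290)
(array([491.6, 180.9]), -86.7, (196.1, 137.8)) [0.08217352 0.0878802  0.09256084]
[-0.0008981  -0.01164399  0.08741709]
(array([536.5, 177.3]), 4.4, (235.7, 197.5)) [0.07406116 0.08467412 0.08808646]
[-0.00686339  0.0182778   0.08423177]
```

View pics/t19.png

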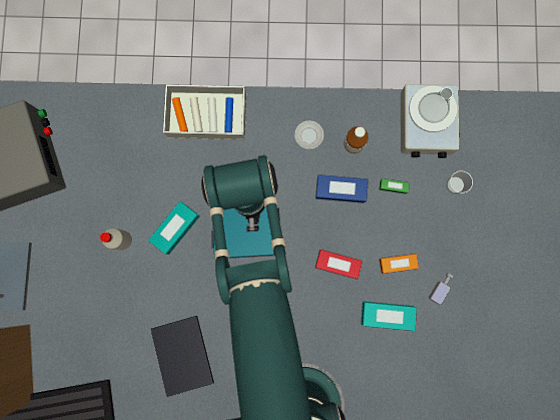

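View pics/s19.png

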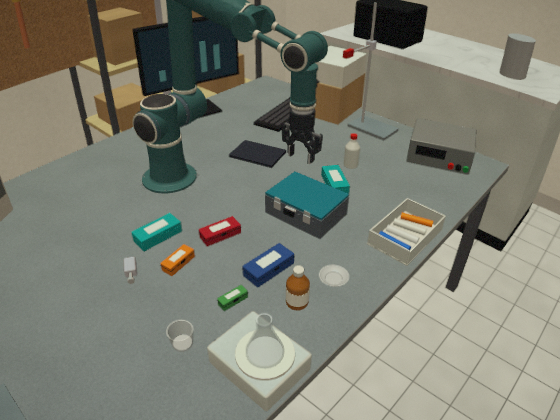

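>>> {"op": "carry_out", "data": {
  "commands": [
    [8.54, [1.15, -3.05, 0], -1],
    [8.54, [1.15, -3.05, 0], -1],
    [8.54, [1.15, -3.05, 0], -1],
    [8.54, [1.15, -3.05, 0], -1],
    [8.54, [1.15, -3.05, -2], -1],
    [8.54, [1.15, -3.05, -3], -1],
    [8.54, [1.15, -3, -3], -1.6],
    [8.54, [1.15, -3, -3], 0],
    [8.54, [0, 0, -3], 0],
    [8.54, [0, 0, -3], 0],
    [8.54, [0, 0, 0], 0],
    [8.54, [0, 0, 0], 0]
  ],
  "grip_force": 60
}}

```text
time: 27.5
eef_pos: [0.6262, -0.0939, 0.0562]
tcp_rot: [[-0.01, 0.062, 0.998], [0.002, 0.998, -0.062], [-1.0, 0.001, -0.01]]
contact_force: [0.3, -0.6, 0.5]
gripper_width: 0.999
```

Run:
```python
from h import *
st()
f=grab('top','t20');w=pts(f)
m=(w[...,2]>.07)&(w[...,2]<.1)&(abs(w[...,0]-.53)<.14)&(abs(w[...,1]-.19)<.11);print(rect(w[m][:,:2]),np.percentile(w[m][:,2],[5,50,95]))
hsv=cv2.cvtColor(f['img'],cv2.COLOR_RGB2HSV).astype(int)
mm=m&(hsv[...,1]>100)&(hsv[...,0]>80)&(hsv[...,0]<105);print(rect(w[mm][:,:2]),mm.sum())
m=(w[...,2]>.1)&(abs(w[...,0]-.74)<.05)&(abs(w[...,1]+.15)<.05);print('bottle',w[m].mean(0),m.sum())
g=grab('scene','s20');W=pts(g);print(boxes(g,W)['a'])
i=cv2.imread(f'pics/s20.png')[160:330,180:360]; cv2.imwrite(f'pics/s20z.png',cv2.resize(i,None,fx=4.4,fy=3.5,interpolation=cv2.INTER_CUBIC))
```

```text
t 27.5 pos [62.62 -9.39  5.62] jaw -3.6 F [ 0.3 -0.6  0.5] w 8.53 q [-11.  19. 105.  -0.  56.  -7.]
(array([538.6, 184.3]), 4.6, (230.7, 198.3)) [0.08200576 0.08785819 0.09249358]
(array([538.2, 190.5]), 4.7, (229.3, 169.2)) 4647
bottle [ 0.77669173 -0.13579379  0.11910456] 126
((array([ 634.5, -103.4]), 86.6, (152.3, 70.3)), np.float64(0.0409), 505)
```

View pics/s20z.png

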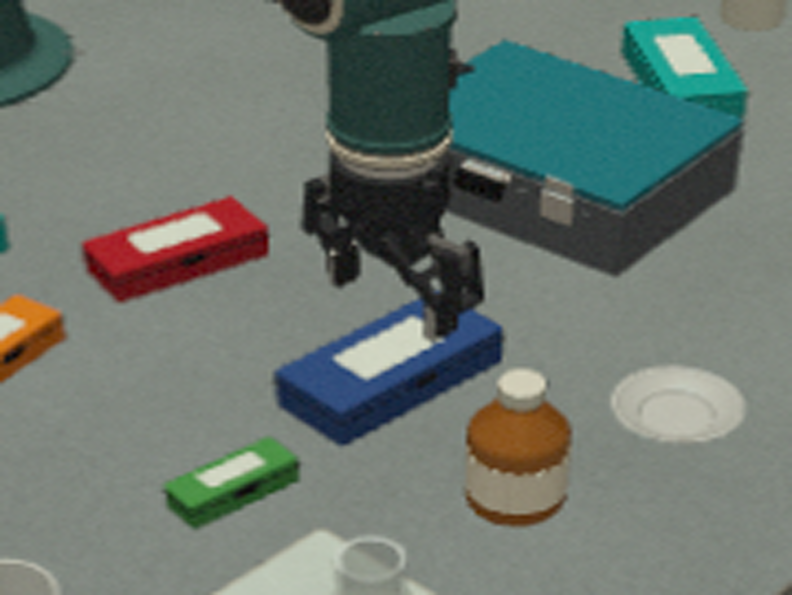

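>>> {"op": "carry_out", "data": {
  "commands": [
    [8.54, [0.4, -0.4, 0], 0],
    [8.54, [0, 0, 0], 0],
    [8.54, [0, 0, 0], 0]
  ]
}}

```text
time: 27.85
eef_pos: [0.6362, -0.0987, 0.0632]
tcp_rot: [[0.004, 0.062, 0.998], [-0.001, 0.998, -0.062], [-1.0, -0.001, 0.004]]
contact_force: [-0.6, 0.0, 0.5]
gripper_width: 1.001
```

>>> {"op": "carry_out", "data": {
  "commands": [
    [8.54, [0, 0, -1.5], 0],
    [8.54, [0, 0, -1.5], 0],
    [8.54, [0, 0, -1.5], 0],
    [8.54, [0, 0, -1.5], 0],
    [8.54, [0, 0, -0.8], 0],
    [8.54, [0, 0, 0], 0],
    [8.54, [0, 0, 0], 0],
    [8.54, [0, 0, 0], 0]
  ]
}}

```text
time: 28.52
eef_pos: [0.6354, -0.0987, -0.0059]
tcp_rot: [[0.002, 0.062, 0.998], [-0.0, 0.998, -0.062], [-1.0, -0.0, 0.002]]
contact_force: [1.0, -0.2, 0.9]
gripper_width: 1.003
```

>>> {"op": "carry_out", "data": {
  "commands": [
    [4, [0, 0, -0.2], 0],
    [4, [0, 0, 0], 0],
    [4, [0, 0, 0], 0],
    [4, [0, 0, 0], 0],
    [4, [0, 0, 0], 0],
    [4, [0, 0, 0], 0]
  ]
}}

```text
time: 29.02
eef_pos: [0.6351, -0.0987, -0.0079]
tcp_rot: [[0.001, 0.062, 0.998], [-0.0, 0.998, -0.062], [-1.0, -0.0, 0.001]]
contact_force: [-0.7, 0.2, 6.1]
gripper_width: 0.785
```

Run:
```python
from h import *
st()
g=grab('scene','s21')
f=grab('top','t21');w=pts(f);print(boxes(f,w)['a'])
i=cv2.imread(f'pics/s21.png')[160:330,180:360]; cv2.imwrite(f'pics/s21z.png',cv2.resize(i,None,fx=4.4,fy=3.5,interpolation=cv2.INTER_CUBIC))
```

```text
t 29.02 pos [63.51 -9.87 -0.79] jaw -3.6 F [-0.7  0.2  6.1] w 6.7 q [-11.  24. 106.  -0.  49.  -7.]
((array([640.4, -39.1]), -7.1, (69.8, 28.3)), np.float64(0.044), 195)
```

View pics/s21z.png

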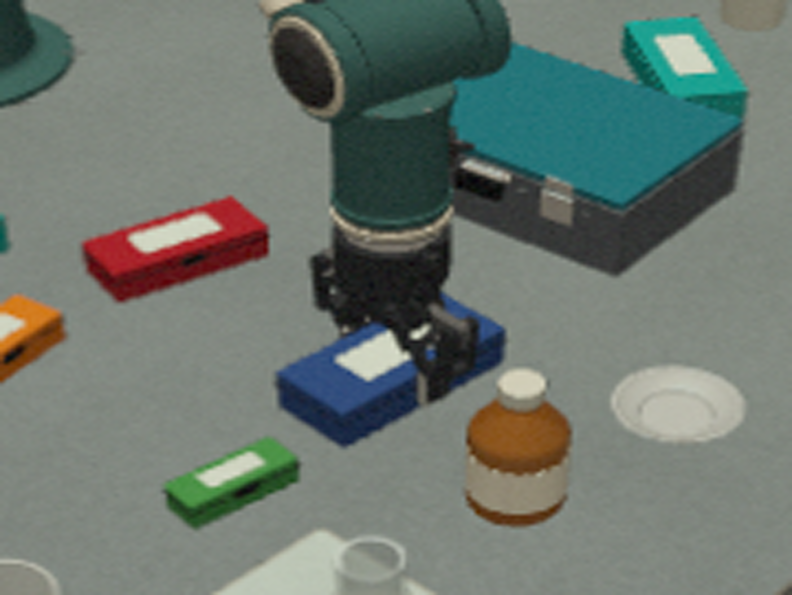

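>>> {"op": "carry_out", "data": {
  "commands": [
    [4, [0, 0, 1.5], 0],
    [4, [0, 0, 3.5], 0],
    [4, [0, 0, 4], 0],
    [4, [0, 0, 4], 0],
    [4, [0, 0, 4], 0],
    [4, [0, 0, 0], 0],
    [4, [-0.6, 1.8, 0], -5],
    [4, [-0.6, 1.8, 0], -5],
    [4, [-0.6, 1.8, 0], -5],
    [4, [-0.6, 1.8, 0], -5],
    [4, [-0.6, 1.8, 0], -5],
    [4, [-0.6, 1.8, 0], -5]
  ]
}}

```text
time: 30.12
eef_pos: [0.5965, 0.0103, 0.1585]
tcp_rot: [[-0.003, 0.557, 0.831], [0.0, 0.831, -0.557], [-1.0, -0.002, -0.003]]
contact_force: [0.1, -0.2, -5.8]
gripper_width: 0.792
```

>>> {"op": "carry_out", "data": {
  "commands": [
    [4, [-0.6, 1.8, 0], -5],
    [4, [-0.6, 1.8, 0], -5],
    [4, [-0.6, 1.8, 0], -5],
    [4, [-0.6, 1.8, 0], -5],
    [4, [-0.6, 1.8, 0], -5],
    [4, [-0.6, 1.8, 0], -5],
    [4, [-0.6, 1.8, 0], -5],
    [4, [-0.6, 1.8, 0], -5],
    [4, [-0.6, 1.8, 0], -5],
    [4, [-0.6, 1.9, 0], -6.7],
    [4, [0, 0, 0], 0],
    [4, [0, 0, 0], 0]
  ]
}}

```text
time: 31.12
eef_pos: [0.5368, 0.191, 0.159]
tcp_rot: [[-0.003, 0.996, 0.086], [-0.001, 0.086, -0.996], [-1.0, -0.003, 0.001]]
contact_force: [-0.0, 0.5, -5.6]
gripper_width: 0.789
```

Run:
```python
from h import *
st()
g=grab('scene','s22')
f=grab('top','t22');w=pts(f)
i=cv2.imread(f'pics/s22.png')[80:250,220:400]; cv2.imwrite(f'pics/s22z.png',cv2.resize(i,None,fx=4.4,fy=3.5,interpolation=cv2.INTER_CUBIC))
```

```text
t 31.12 pos [53.68 19.1  15.9 ] jaw -85.1 F [-0.   0.5 -5.6] w 6.73 q [ 17.   7. 109.  -0.  65. 102.]
```

View pics/s22z.png

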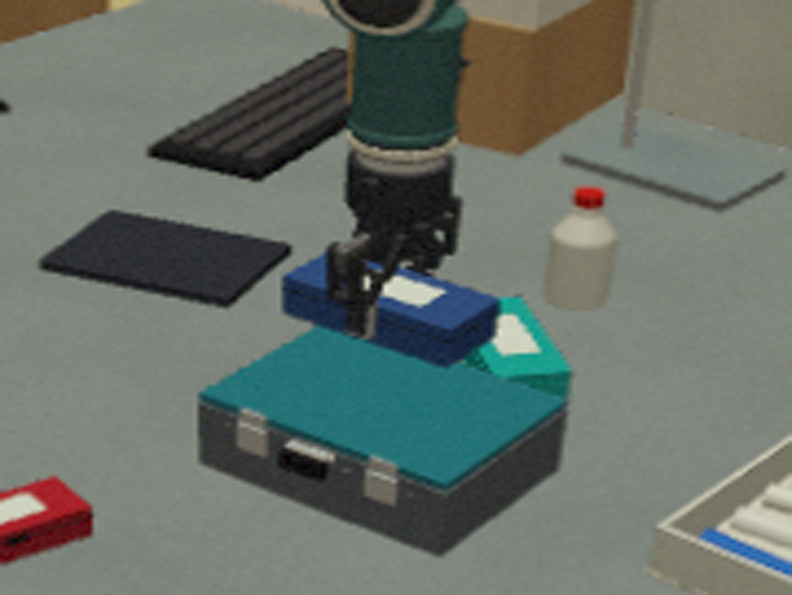

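>>> {"op": "carry_out", "data": {
  "commands": [
    [4, [0.2, 0, -2], 0],
    [4, [0, 0, -2], 0],
    [4, [0, 0, -1.5], 0],
    [4, [0, 0, -1], 0],
    [4, [0, 0, -0.7], 0],
    [4, [0, 0, -0.3], 0],
    [4, [0, 0, 0], 0],
    [4, [0, 0, 0], 0]
  ]
}}

```text
time: 31.88
eef_pos: [0.541, 0.1904, 0.0865]
tcp_rot: [[0.001, 0.997, 0.082], [0.0, 0.082, -0.997], [-1.0, 0.001, -0.0]]
contact_force: [-0.2, 0.9, -4.2]
gripper_width: 0.791
```

>>> {"op": "carry_out", "data": {
  "commands": [
    [4, [-0.2, 0, -0.3], 0],
    [4, [0, 0, -0.2], 0],
    [4, [0, 0, 0], 0],
    [4, [0, 0, 0], 0]
  ]
}}

```text
time: 32.22
eef_pos: [0.5383, 0.1905, 0.081]
tcp_rot: [[0.0, 0.997, 0.083], [0.0, 0.083, -0.997], [-1.0, 0.0, -0.0]]
contact_force: [0.4, -0.5, -4.6]
gripper_width: 0.789
```

>>> {"op": "carry_out", "data": {
  "commands": [
    [4, [0.05, 0, -0.15], 0],
    [4, [0, 0, -0.1], 0],
    [4, [0, 0, 0], 0],
    [4, [0, 0, 0], 0]
  ]
}}

```text
time: 32.55
eef_pos: [0.5391, 0.1906, 0.08]
tcp_rot: [[0.0, 0.997, 0.083], [0.0, 0.083, -0.997], [-1.0, 0.0, -0.0]]
contact_force: [-4.3, -0.2, 6.5]
gripper_width: 0.788
```

>>> {"op": "carry_out", "data": {
  "commands": [
    [8.54, [0, 0, 0.1], 0],
    [8.54, [0, 0, 0], 0],
    [8.54, [0, 0, 0], 0],
    [8.54, [0, 0, 0], 0],
    [8.54, [0, 0, 1], 0],
    [8.54, [0, 0, 3], 0],
    [8.54, [0, 0, 4], 0],
    [8.54, [0, 0, 3], 0]
  ]
}}

```text
time: 33.22
eef_pos: [0.5392, 0.1905, 0.192]
tcp_rot: [[0.001, 0.997, 0.083], [0.0, 0.083, -0.997], [-1.0, 0.001, -0.0]]
contact_force: [1.0, 0.4, -0.3]
gripper_width: 1.004
```

>>> {"op": "carry_out", "data": {
  "commands": [
    [7.5, [-1.3, -2.8, 0], 7.1],
    [7.5, [-1.3, -2.8, 0], 7.1],
    [7.5, [-1.3, -2.8, 0], 7.1],
    [7.5, [-1.3, -2.8, 0], 7.1],
    [7.5, [-1.3, -2.8, -1], 7.1],
    [7.5, [-1.3, -2.8, -2], 7.1],
    [7.5, [-1.3, -2.8, -3], 7.1],
    [7.5, [-1.3, -2.8, -3], 7.1],
    [7.5, [-1.3, -2.8, -3], 7.1],
    [7.5, [-1.3, -3.2, -1], 7.1],
    [7.5, [0, 0, 0], 0],
    [7.5, [0, 0, 0], 0]
  ]
}}

```text
time: 34.22
eef_pos: [0.4117, -0.0868, 0.065]
tcp_rot: [[-0.001, 0.272, 0.962], [0.0, 0.962, -0.272], [-1.0, 0.0, -0.001]]
contact_force: [0.2, -0.4, 0.4]
gripper_width: 0.878
```

```bash
cat >> h.py <<'E'
def stackbox(f,w,k,zb):
    print(k,boxes(f,w,(.4,.68,.08,.3),zb=zb,tol=.012).get(k))
E
python3 - <<'E'
from h import *
st()
f=grab('top','t23');w=pts(f); stackbox(f,w,'a',.088)
m=(abs(w[...,2]-.088)<.01)&(abs(w[...,0]-.53)<.14)&(abs(w[...,1]-.19)<.11)
hsv=cv2.cvtColor(f['img'],cv2.COLOR_RGB2HSV).astype(int)
mm=m&(hsv[...,1]>100)&(hsv[...,0]>80)&(hsv[...,0]<105);print(rect(w[mm][:,:2]),mm.sum())
g=grab('scene','s23');W=pts(g); stackbox(g,W,'a',.086); print(boxes(g,W)['b'])
i=cv2.imread(f'pics/s23.png')[130:300,150:360]; cv2.imwrite(f'pics/s23z.png',cv2.resize(i,None,fx=3.7,fy=3.5,interpolation=cv2.INTER_CUBIC))
E
```

```text
t 34.22 pos [41.17 -8.68  6.5 ] jaw -15.8 F [ 0.2 -0.4  0.4] w 7.5 q [-15.  -4. 130.   0.  53.   0.]
a ((array([540.3, 189.6]), 5.0, (149.8, 66.3)), np.float64(0.1319), 1269)
(array([538.7, 190.5]), 4.8, (230.5, 169.1)) 3270
a ((array([540. , 186.5]), 4.5, (152.1, 75.1)), np.float64(0.1284), 618)
((array([409. , -97.2]), 76.0, (129.5, 60.9)), np.float64(0.0345), 305)
  return _methods._mean(a, axis=axis, dtype=dtype,
  ret = ret.dtype.type(ret / rcount)
```

View pics/s23z.png

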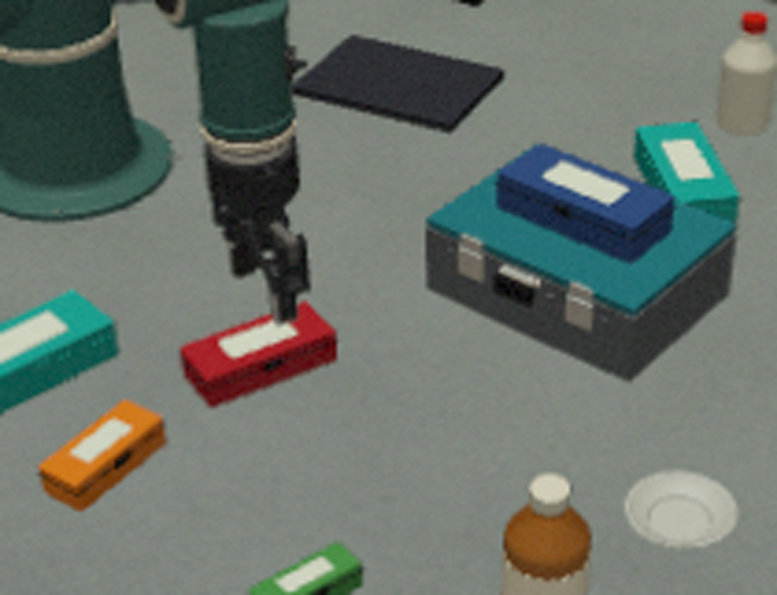

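View pics/t23.png

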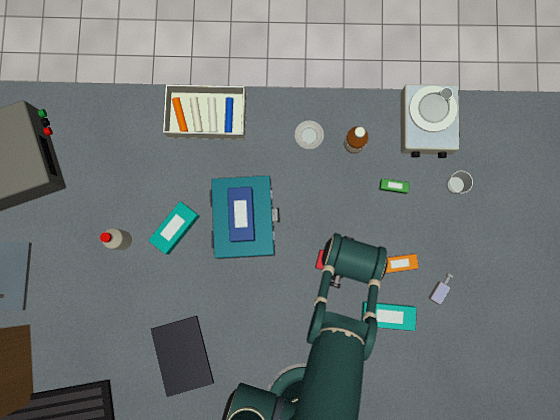

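>>> {"op": "carry_out", "data": {
  "commands": [
    [7.5, [-0.2, -0.6, 0], 1.7],
    [7.5, [0, 0, -1.5], 0],
    [7.5, [0, 0, -1.5], 0],
    [7.5, [0, 0, -1.5], 0],
    [7.5, [0, 0, -1.5], 0],
    [7.5, [0, 0, -0.8], 0],
    [7.5, [0, 0, -0.3], 0],
    [7.5, [0, 0, 0], 0],
    [7.5, [0, 0, 0], 0]
  ]
}}

```text
time: 35.07
eef_pos: [0.4116, -0.0916, -0.005]
tcp_rot: [[0.001, 0.238, 0.971], [-0.0, 0.971, -0.238], [-1.0, 0.0, 0.001]]
contact_force: [-0.6, -0.5, 0.1]
gripper_width: 0.877
```

Run:
```python
from h import *
st()
g=grab('scene','s24');W=pts(g);print(boxes(g,W)['b']); tips(g,W,.41,-.093)
```

```text
t 35.07 pos [41.16 -9.16 -0.5 ] jaw -13.8 F [-0.6 -0.5  0.1] w 7.49 q [-16.   3. 133.   0.  44.  -2.]
((array([ 398.2, -126.5]), 77.1, (69.0, 64.5)), np.float64(0.0345), 185)
[[221.  235.   46.   42.6 -10.6   1.5]
 [229.  238.   54.   45.9 -10.1   2. ]
 [226.  239.   57.   45.6 -11.1   2. ]
 [230.  236.   55.   45.6  -9.4   2.2]
 [222.  235.   40.   43.4 -10.9   2.2]
 [228.  238.   42.   45.9 -10.5   2.2]
 [228.  237.   25.   45.8 -10.4   2.4]
 [222.  234.   27.   43.4 -10.9   2.6]]
```

>>> {"op": "carry_out", "data": {
  "commands": [
    [7.5, [-0.1, -0.2, -0.5], 0],
    [7.5, [0, 0, 0], 0],
    [7.5, [0, 0, 0], 0],
    [3, [0, 0, 0], 0],
    [3, [0, 0, 0], 0],
    [3, [0, 0, 0], 0],
    [3, [0, 0, 0], 0],
    [3, [0, 0, 0], 0],
    [3, [0, 0, 0], 0]
  ]
}}

```text
time: 35.87
eef_pos: [0.4099, -0.094, -0.0104]
tcp_rot: [[0.001, 0.238, 0.971], [-0.0, 0.971, -0.238], [-1.0, -0.0, 0.001]]
contact_force: [-1.2, -0.4, 5.1]
gripper_width: 0.649
```

>>> {"op": "carry_out", "data": {
  "commands": [
    [3, [0, 0, 1.5], 0],
    [3, [0, 0, 3.5], 0],
    [3, [0, 0, 4], 0],
    [3, [0, 0, 4], 0],
    [3, [0, 0, 4], 0],
    [3, [0, 0, 4], 0],
    [3, [0, 0, 0], 0],
    [3, [0.9, 2, 0], -5],
    [3, [0.9, 2, 0], -5],
    [3, [0.9, 2, 0], -5],
    [3, [0.9, 2, 0], -5],
    [3, [0.9, 2, 0], -5]
  ]
}}

```text
time: 36.87
eef_pos: [0.454, 0.0073, 0.1977]
tcp_rot: [[-0.002, 0.63, 0.777], [0.0, 0.777, -0.63], [-1.0, -0.001, -0.002]]
contact_force: [0.2, 0.5, -1.6]
gripper_width: 0.647
```

>>> {"op": "carry_out", "data": {
  "commands": [
    [3, [0.9, 2, 0], -5],
    [3, [0.9, 2, 0], -5],
    [3, [0.9, 2, 0], -5],
    [3, [0.9, 2, 0], -5],
    [3, [0.9, 2, 0], -5],
    [3, [0.9, 2, 0], -5],
    [3, [0.9, 2, 0], -5],
    [3, [0.9, 2, 0], -5],
    [3, [0.6, 2, 0], -5],
    [3, [0.6, 0.5, 0], -1.4],
    [3, [0, 0, 0], 0],
    [3, [0, 0, 0], 0]
  ]
}}

```text
time: 37.87
eef_pos: [0.5377, 0.1911, 0.1975]
tcp_rot: [[-0.003, 0.996, 0.086], [-0.001, 0.086, -0.996], [-1.0, -0.003, 0.001]]
contact_force: [-0.2, -0.3, -2.8]
gripper_width: 0.649
```

Run:
```python
from h import *
st()
g=grab('scene','s25')
i=cv2.imread(f'pics/s25.png')[80:250,220:400]; cv2.imwrite(f'pics/s25z.png',cv2.resize(i,None,fx=4.4,fy=3.5,interpolation=cv2.INTER_CUBIC))
```

```text
t 37.87 pos [53.77 19.11 19.75] jaw -85.1 F [-0.2 -0.3 -2.8] w 5.54 q [ 17.   5. 106.  -0.  69. 102.]
```

View pics/s25z.png

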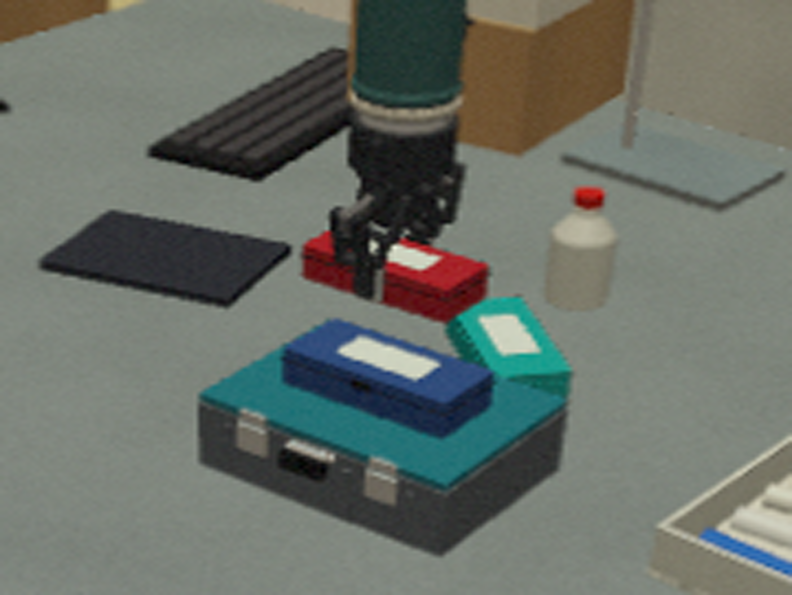

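>>> {"op": "carry_out", "data": {
  "commands": [
    [3, [0.1, 0, -2], 0],
    [3, [0, 0, -2], 0],
    [3, [0, 0, -1.5], 0],
    [3, [0, 0, -1], 0],
    [3, [0, 0, -0.5], 0],
    [3, [0, 0, -0.2], 0],
    [3, [0, 0, 0], 0],
    [3, [0, 0, 0], 0]
  ]
}}

```text
time: 38.58
eef_pos: [0.5403, 0.1913, 0.1282]
tcp_rot: [[0.002, 0.996, 0.084], [0.0, 0.084, -0.996], [-1.0, 0.002, -0.0]]
contact_force: [-0.0, 0.2, -2.7]
gripper_width: 0.648
```

>>> {"op": "carry_out", "data": {
  "commands": [
    [3, [-0.1, 0, -0.3], 0],
    [3, [0, 0, -0.2], 0],
    [3, [0, 0, 0], 0],
    [3, [0, 0, 0], 0]
  ]
}}

```text
time: 38.92
eef_pos: [0.5385, 0.1913, 0.1223]
tcp_rot: [[0.0, 0.996, 0.084], [0.0, 0.084, -0.996], [-1.0, 0.0, -0.0]]
contact_force: [-0.2, -0.8, -2.4]
gripper_width: 0.65
```

>>> {"op": "carry_out", "data": {
  "commands": [
    [3, [0, 0, -0.1], 0],
    [3, [0, 0, -0.1], 0],
    [3, [0, 0, 0], 0],
    [3, [0, 0, 0], 0]
  ]
}}

```text
time: 39.25
eef_pos: [0.5389, 0.1914, 0.1215]
tcp_rot: [[0.001, 0.996, 0.084], [0.0, 0.084, -0.996], [-1.0, 0.001, -0.0]]
contact_force: [-3.1, -2.3, 5.5]
gripper_width: 0.645
```

>>> {"op": "carry_out", "data": {
  "commands": [
    [7, [0, 0, 0.1], 0],
    [7, [0, 0, 0], 0],
    [7, [0, 0, 0], 0],
    [7, [0, 0, 0], 0],
    [7, [0, 0, 1], 0],
    [7, [0, 0, 3], 0],
    [7, [0, 0, 4], 0],
    [7, [0, 0, 0], 0]
  ]
}}

```text
time: 39.92
eef_pos: [0.5434, 0.1927, 0.2104]
tcp_rot: [[0.013, 0.996, 0.084], [0.004, 0.084, -0.996], [-1.0, 0.013, -0.003]]
contact_force: [1.5, 0.7, 1.9]
gripper_width: 0.819
```

>>> {"op": "carry_out", "data": {
  "commands": [
    [6.5, [-0.9, -3.3, 0], 6.7],
    [6.5, [-0.9, -3.3, 0], 6.7],
    [6.5, [-0.9, -3.3, 0], 6.7],
    [6.5, [-0.9, -3.3, 0], 6.7],
    [6.5, [-0.9, -3.3, 0], 6.7],
    [6.5, [-0.9, -3.3, 0], 6.7],
    [6.5, [-0.9, -3.3, 0], 6.7],
    [6.5, [-0.9, -3.3, 0], 6.7],
    [6.5, [-0.9, -3.3, 0], 6.7],
    [6.5, [-0.9, -3.3, -2], 6.7],
    [6.5, [-0.9, -3.3, -3], 6.7],
    [6.5, [-0.9, -3.3, -3], 6.7]
  ]
}}

```text
time: 40.92
eef_pos: [0.4344, -0.1974, 0.1284]
tcp_rot: [[0.005, 0.093, 0.996], [-0.002, 0.996, -0.093], [-1.0, -0.002, 0.005]]
contact_force: [1.0, 0.4, 0.1]
gripper_width: 0.763
```

>>> {"op": "carry_out", "data": {
  "commands": [
    [6.5, [-0.9, -3.3, -3], 6.7],
    [6.5, [-0.3, -3.3, -3], 6.7],
    [6.5, [0, 0, 0], 0],
    [6.5, [0, 0, 0], 0],
    [6.5, [0, 0, 0], 0]
  ]
}}

```text
time: 41.33
eef_pos: [0.4227, -0.2563, 0.0721]
tcp_rot: [[0.001, -0.133, 0.991], [0.0, 0.991, 0.133], [-1.0, -0.0, 0.001]]
contact_force: [-0.2, -0.4, 0.8]
gripper_width: 0.76
```

Run:
```python
from h import *
st()
f=grab('top','t26');w=pts(f); stackbox(f,w,'b',.132)
x=masks(f,w)['a'];q=x&(abs(w[...,2]-.132)<.01)&(abs(w[...,1]-.19)<.1)&(abs(w[...,0]-.54)<.12);print('a',rect(w[q][:,:2]))
g=grab('scene','s26');W=pts(g); print(boxes(g,W)['c'])
i=cv2.imread(f'pics/s26.png')[130:300,100:340]; cv2.imwrite(f'pics/s26z.png',cv2.resize(i,None,fx=3.3,fy=3.3,interpolation=cv2.INTER_CUBIC))
i=cv2.imread(f'pics/t26.png')[160:280,180:300]; cv2.imwrite(f'pics/t26z.png',cv2.resize(i,None,fx=5,fy=5,interpolation=cv2.INTER_CUBIC))
```

```text
t 41.33 pos [ 42.27 -25.63   7.21] jaw 7.6 F [-0.2 -0.4  0.8] w 6.49 q [-34.   4. 122.   0.  54. -42.]
b ((array([540.9, 190.6]), 5.0, (128.2, 55.9)), np.float64(0.1696), 958)
a (array([539.8, 187.9]), 3.6, (149.6, 64.2))
((array([ 416.4, -275.2]), -81.9, (104.1, 48.2)), np.float64(0.032), 358)
  return _methods._mean(a, axis=axis, dtype=dtype,
  ret = ret.dtype.type(ret / rcount)
```

View pics/s26z.png

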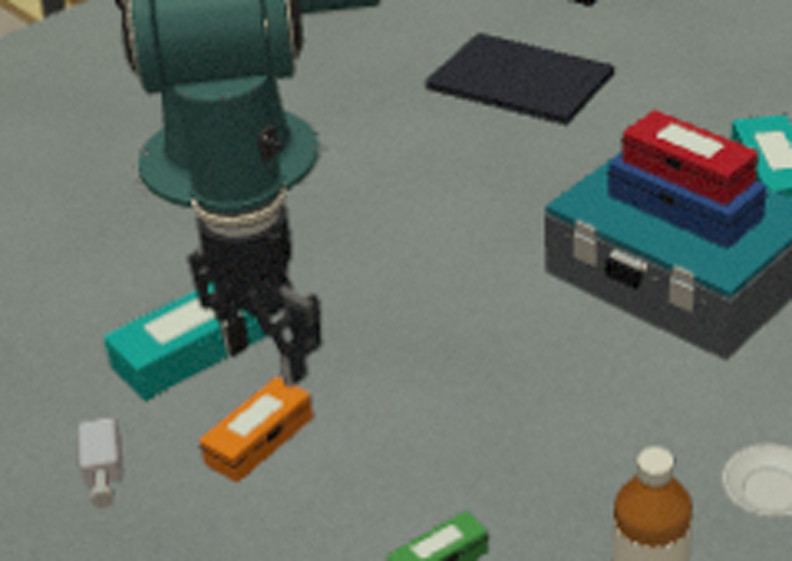

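View pics/t26z.png

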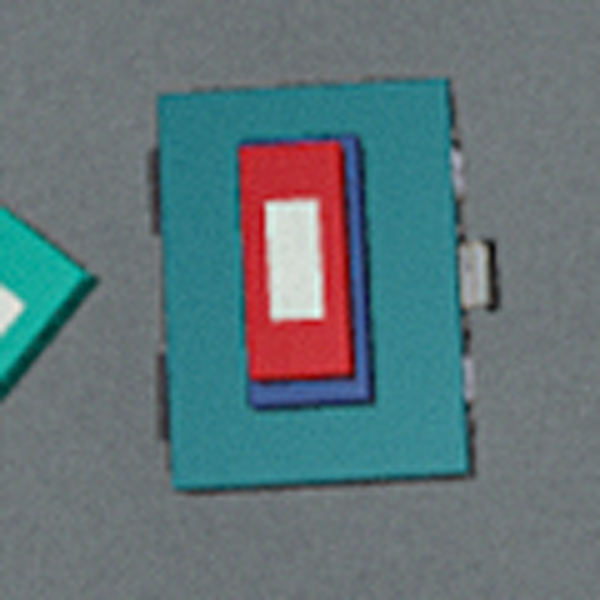

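>>> {"op": "carry_out", "data": {
  "commands": [
    [6.5, [-0.6, -1.5, 0], 1.4],
    [6.5, [0, 0, -1.5], 0],
    [6.5, [0, 0, -1.5], 0],
    [6.5, [0, 0, -1.5], 0],
    [6.5, [0, 0, -1.5], 0],
    [6.5, [0, 0, -1], 0],
    [6.5, [0, 0, -0.6], 0],
    [6.5, [0, 0, -0.2], 0],
    [6.5, [0, 0, 0], 0],
    [6.5, [0, 0, 0], 0]
  ]
}}

```text
time: 42.27
eef_pos: [0.4171, -0.2713, -0.0057]
tcp_rot: [[0.001, -0.159, 0.987], [-0.001, 0.987, 0.159], [-1.0, -0.001, 0.001]]
contact_force: [-0.2, 0.6, 0.3]
gripper_width: 0.763
```

>>> {"op": "carry_out", "data": {
  "commands": [
    [6.5, [0, 0, -0.4], 0],
    [6.5, [0, 0, 0], 0],
    [2, [0, 0, 0], 0],
    [2, [0, 0, 0], 0],
    [2, [0, 0, 0], 0],
    [2, [0, 0, 0], 0],
    [2, [0, 0, 0], 0],
    [2, [0, 0, 0], 0]
  ]
}}

```text
time: 42.93
eef_pos: [0.4166, -0.2714, -0.0101]
tcp_rot: [[0.0, -0.159, 0.987], [-0.0, 0.987, 0.159], [-1.0, -0.001, 0.0]]
contact_force: [-0.1, 0.6, 4.2]
gripper_width: 0.505
```

Run:
```python
from h import *
st()
g=grab('scene','s27')
i=cv2.imread(f'pics/s27.png')[210:300,120:240]; cv2.imwrite(f'pics/s27z.png',cv2.resize(i,None,fx=6,fy=6,interpolation=cv2.INTER_CUBIC))
```

```text
t 42.93 pos [ 41.66 -27.14  -1.01] jaw 9.2 F [-0.1  0.6  4.2] w 4.31 q [-36.  11. 124.  -0.  44. -45.]
```

View pics/s27z.png

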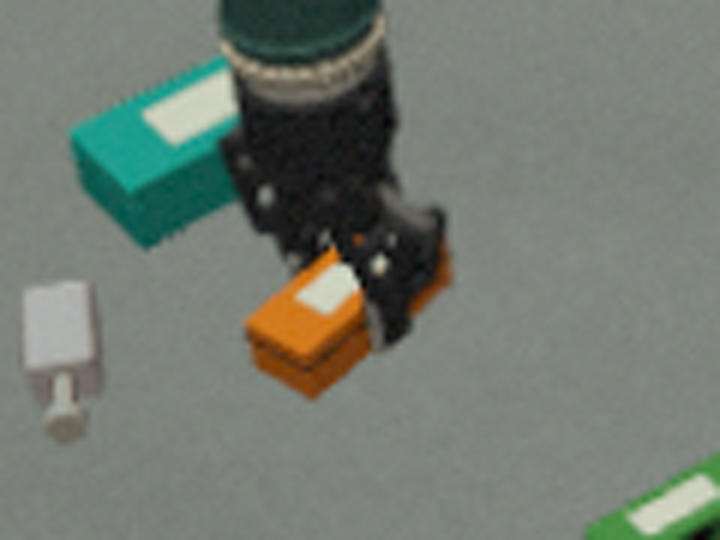

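>>> {"op": "carry_out", "data": {
  "commands": [
    [2, [0, 0, 1.5], 0],
    [2, [0, 0, 3.5], 0],
    [2, [0, 0, 4], 0],
    [2, [0, 0, 4], 0],
    [2, [0, 0, 4], 0],
    [2, [0, 0, 4], 0],
    [2, [0, 0, 3], 0],
    [2, [0, 0, 0], 0],
    [2, [0.8, 2.9, 0], -6],
    [2, [0.8, 2.9, 0], -6],
    [2, [0.8, 2.9, 0], -6],
    [2, [0.8, 2.9, 0], -6]
  ]
}}

```text
time: 43.98
eef_pos: [0.4473, -0.1535, 0.2276]
tcp_rot: [[-0.003, 0.262, 0.965], [0.001, 0.965, -0.262], [-1.0, 0.001, -0.003]]
contact_force: [0.9, 0.6, -3.2]
gripper_width: 0.508
```

>>> {"op": "carry_out", "data": {
  "commands": [
    [2, [0.8, 2.9, 0], -6],
    [2, [0.8, 2.9, 0], -6],
    [2, [0.8, 2.9, 0], -6],
    [2, [0.8, 2.9, 0], -6],
    [2, [0.8, 2.9, 0], -6],
    [2, [0.8, 2.9, 0], -6],
    [2, [0.8, 2.9, 0], -6],
    [2, [0.8, 2.9, 0], -6],
    [2, [0.8, 2.9, 0], -6],
    [2, [0.8, 2.9, 0], -6],
    [2, [0.8, 2.9, 0], -6],
    [2, [0.3, 2.7, 0], -4.4]
  ]
}}

```text
time: 44.98
eef_pos: [0.5389, 0.1925, 0.2272]
tcp_rot: [[-0.003, 0.997, 0.078], [-0.001, 0.078, -0.997], [-1.0, -0.003, 0.0]]
contact_force: [1.1, -1.0, -2.3]
gripper_width: 0.507
```

>>> {"op": "carry_out", "data": {
  "commands": [
    [2, [0, 0, 0], 0],
    [2, [0, 0, 0], 0],
    [2, [0, 0, 0], 0]
  ]
}}

```text
time: 45.23
eef_pos: [0.5382, 0.1904, 0.2277]
tcp_rot: [[-0.003, 0.996, 0.084], [-0.001, 0.084, -0.996], [-1.0, -0.003, 0.001]]
contact_force: [-0.8, -0.7, -2.1]
gripper_width: 0.502
```

Run:
```python
from h import *
st()
g=grab('scene','s28')
i=cv2.imread(f'pics/s28.png')[60:250,220:400]; cv2.imwrite(f'pics/s28z.png',cv2.resize(i,None,fx=4,fy=3.1,interpolation=cv2.INTER_CUBIC))
```

```text
t 45.23 pos [53.82 19.04 22.77] jaw -85.2 F [-0.8 -0.7 -2.1] w 4.29 q [ 17.   4. 104.  -0.  72. 102.]
```

View pics/s28z.png

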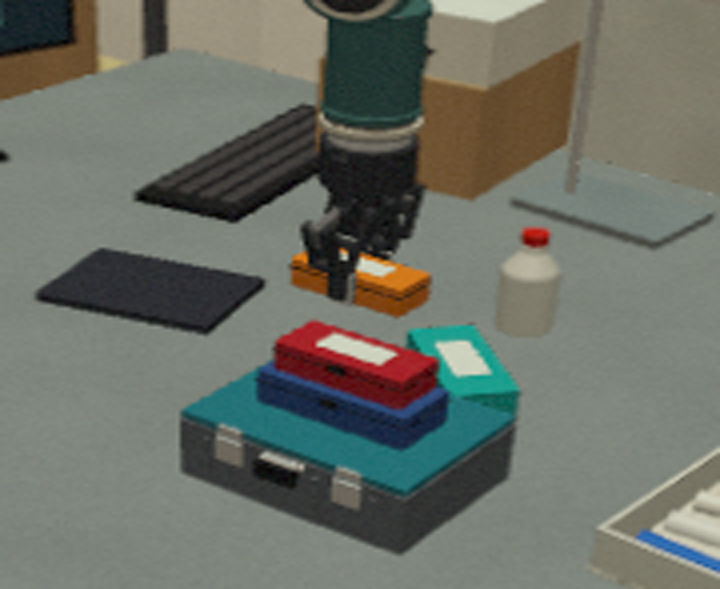

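>>> {"op": "carry_out", "data": {
  "commands": [
    [2, [0.1, 0, -2], 0],
    [2, [0, 0, -1.5], 0],
    [2, [0, 0, -1.2], 0],
    [2, [0, 0, -0.8], 0],
    [2, [0, 0, -0.4], 0],
    [2, [0, 0, -0.2], 0],
    [2, [0, 0, 0], 0],
    [2, [0, 0, 0], 0],
    [2, [0, 0, 0], 0]
  ]
}}

```text
time: 46.03
eef_pos: [0.5411, 0.1912, 0.1696]
tcp_rot: [[0.002, 0.997, 0.083], [0.001, 0.083, -0.997], [-1.0, 0.002, -0.0]]
contact_force: [-0.4, -0.5, -0.6]
gripper_width: 0.509
```

>>> {"op": "carry_out", "data": {
  "commands": [
    [2, [-0.1, 0, -0.4], 0],
    [2, [0, 0, -0.3], 0],
    [2, [0, 0, -0.2], 0],
    [2, [0, 0, 0], 0],
    [2, [0, 0, 0], 0]
  ]
}}

```text
time: 46.45
eef_pos: [0.5393, 0.191, 0.1598]
tcp_rot: [[0.0, 0.997, 0.083], [0.0, 0.083, -0.997], [-1.0, 0.0, -0.0]]
contact_force: [-1.1, 0.1, 0.5]
gripper_width: 0.507
```

>>> {"op": "carry_out", "data": {
  "commands": [
    [2, [0, 0, -0.1], 0],
    [2, [0, 0, -0.1], 0],
    [2, [0, 0, 0], 0],
    [2, [0, 0, 0], 0]
  ]
}}

```text
time: 46.78
eef_pos: [0.5394, 0.191, 0.1597]
tcp_rot: [[0.0, 0.997, 0.083], [0.0, 0.083, -0.997], [-1.0, 0.0, -0.0]]
contact_force: [-6.1, -0.9, 9.5]
gripper_width: 0.507
```

>>> {"op": "carry_out", "data": {
  "commands": [
    [6, [0, 0, 0.2], 0],
    [6, [0, 0, 0], 0],
    [6, [0, 0, 0], 0],
    [6, [0, 0, 0], 0],
    [6, [0, 0, 1], 0],
    [6, [0, 0, 3], 0],
    [6, [0, 0, 3], 0],
    [6, [0.9, -3.7, 0], 6.7],
    [6, [0.9, -3.7, 0], 6.7],
    [6, [0.9, -3.7, 0], 6.7],
    [6, [0.9, -3.7, 0], 6.7],
    [6, [0.9, -3.7, 0], 6.7]
  ]
}}

```text
time: 47.78
eef_pos: [0.5847, 0.0046, 0.2305]
tcp_rot: [[0.001, 0.782, 0.624], [-0.0, 0.624, -0.782], [-1.0, 0.001, 0.001]]
contact_force: [0.7, 1.2, -0.8]
gripper_width: 0.703
```

>>> {"op": "carry_out", "data": {
  "commands": [
    [6, [0.9, -3.7, 0], 6.7],
    [6, [0.9, -3.7, 0], 6.7],
    [6, [0.9, -3.7, -2], 6.7],
    [6, [0.9, -3.7, -3], 6.7],
    [6, [0.9, -3.7, -3], 6.7],
    [6, [1, -3.7, -3], 6.7],
    [6, [1, -4, -3], 6.3],
    [6, [0, 0, -2], 0],
    [6, [0, 0, 0], 0],
    [6, [0, 0, 0], 0],
    [6, [0, 0, 0], 0]
  ]
}}

```text
time: 48.7
eef_pos: [0.6439, -0.2312, 0.0897]
tcp_rot: [[0.001, 0.092, 0.996], [-0.0, 0.996, -0.092], [-1.0, -0.0, 0.001]]
contact_force: [0.4, -0.0, 0.7]
gripper_width: 0.706
```

Run:
```python
from h import *
st()
f=grab('top','t29');w=pts(f); stackbox(f,w,'c',.170); 
g=grab('scene','s29');W=pts(g); print(boxes(g,W).get('d'))
i=cv2.imread(f'pics/s29.png')[130:330,180:380]; cv2.imwrite(f'pics/s29z.png',cv2.resize(i,None,fx=3.3,fy=3,interpolation=cv2.INTER_CUBIC))
i=cv2.imread(f'pics/t29.png')[160:280,180:300]; cv2.imwrite(f'pics/t29z.png',cv2.resize(i,None,fx=5,fy=5,interpolation=cv2.INTER_CUBIC))
```

```text
t 48.7 pos [ 64.39 -23.12   8.97] jaw -5.3 F [ 0.4 -0.   0.7] w 6.03 q [-22.  22.  98.   0.  60. -17.]
c ((array([541. , 190.6]), 4.8, (106.0, 44.0)), np.float64(0.2037), 661)
((array([ 649.2, -262.4]), 80.8, (83.2, 33.7)), np.float64(0.028), 274)
  return _methods._mean(a, axis=axis, dtype=dtype,
  ret = ret.dtype.type(ret / rcount)
```

View pics/s29z.png

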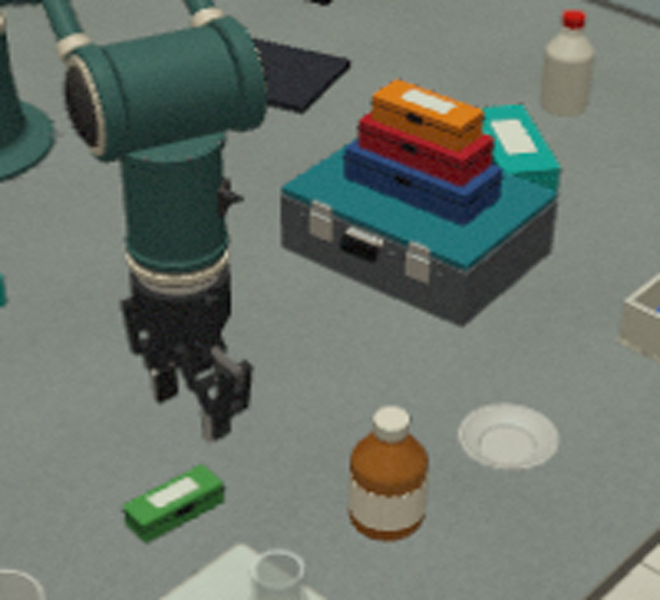

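View pics/t29z.png

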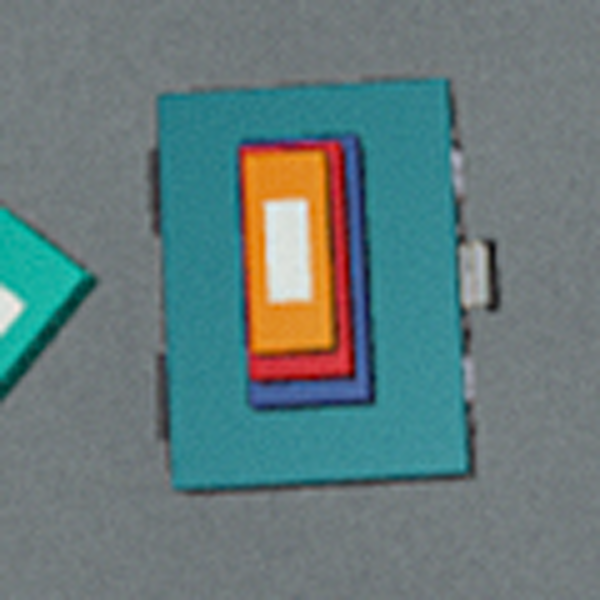

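>>> {"op": "carry_out", "data": {
  "commands": [
    [6, [0.6, -2.7, 0], 0],
    [6, [0, 0, -2], 0],
    [6, [0, 0, -2], 0],
    [6, [0, 0, -1.5], 0],
    [6, [0, 0, -1.5], 0],
    [6, [0, 0, -1], 0],
    [6, [0, 0, -0.8], 0],
    [6, [0, 0, -0.4], 0],
    [6, [0, 0, 0], 0],
    [6, [0, 0, 0], 0]
  ]
}}

```text
time: 49.63
eef_pos: [0.6495, -0.2587, -0.0033]
tcp_rot: [[0.0, 0.092, 0.996], [-0.0, 0.996, -0.092], [-1.0, -0.0, 0.0]]
contact_force: [-0.9, -0.4, -0.3]
gripper_width: 0.702
```

>>> {"op": "carry_out", "data": {
  "commands": [
    [6, [0, 0, -0.5], 0],
    [6, [0, 0, 0], 0],
    [1, [0, 0, 0], 0],
    [1, [0, 0, 0], 0],
    [1, [0, 0, 0], 0],
    [1, [0, 0, 0], 0],
    [1, [0, 0, 0], 0],
    [1, [0, 0, 0], 0]
  ]
}}

```text
time: 50.3
eef_pos: [0.6497, -0.2589, -0.008]
tcp_rot: [[0.001, 0.092, 0.996], [-0.0, 0.996, -0.092], [-1.0, -0.0, 0.001]]
contact_force: [-0.5, 0.3, 2.5]
gripper_width: 0.361
```

Run:
```python
from h import *
st()
g=grab('scene','s30')
i=cv2.imread(f'pics/s30.png')[250:330,180:290]; cv2.imwrite(f'pics/s30z.png',cv2.resize(i,None,fx=7,fy=7,interpolation=cv2.INTER_CUBIC))
```

```text
t 50.3 pos [ 64.97 -25.89  -0.8 ] jaw -5.3 F [-0.5  0.3  2.5] w 3.09 q [-24.  29.  98.  -0.  52. -18.]
```

View pics/s30z.png

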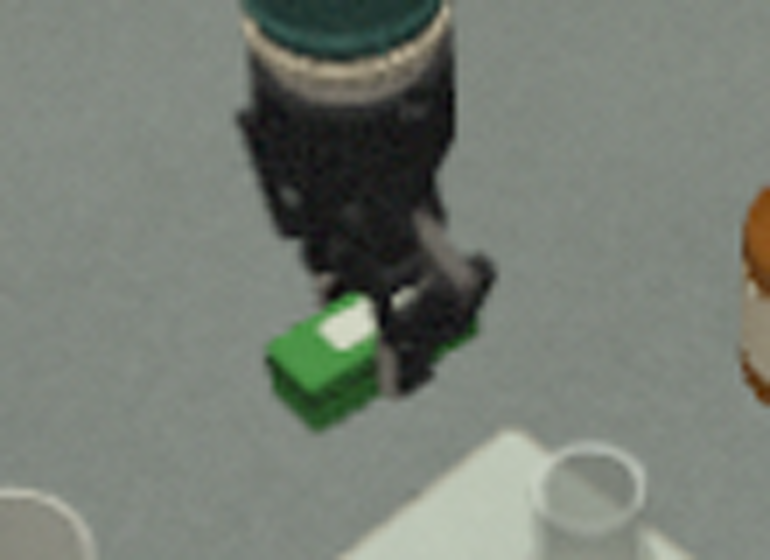

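>>> {"op": "carry_out", "data": {
  "commands": [
    [1, [0, 0, 1.5], 0],
    [1, [0, 0, 3.5], 0],
    [1, [0, 0, 4], 0],
    [1, [0, 0, 4], 0],
    [1, [0, 0, 4], 0],
    [1, [0, 0, 4], 0],
    [1, [0, 0, 4], 0],
    [1, [0, 0, 3], 0],
    [1, [0, 0, 0], 0],
    [1, [-0.7, 2.8, 0], -5],
    [1, [-0.7, 2.8, 0], -5],
    [1, [-0.7, 2.8, 0], -5]
  ]
}}

```text
time: 51.35
eef_pos: [0.6271, -0.1739, 0.271]
tcp_rot: [[-0.001, 0.352, 0.936], [0.001, 0.936, -0.352], [-1.0, 0.0, -0.001]]
contact_force: [0.1, 0.6, -1.3]
gripper_width: 0.363
```

>>> {"op": "carry_out", "data": {
  "commands": [
    [1, [-0.7, 2.8, 0], -5],
    [1, [-0.7, 2.8, 0], -5],
    [1, [-0.7, 2.8, 0], -5],
    [1, [-0.7, 2.8, 0], -5],
    [1, [-0.7, 2.8, 0], -5],
    [1, [-0.7, 2.8, 0], -5],
    [1, [-0.7, 2.8, 0], -5],
    [1, [-0.7, 2.8, 0], -5],
    [1, [-0.7, 2.8, 0], -5],
    [1, [-0.7, 2.8, 0], -5],
    [1, [-0.7, 2.8, 0], -5],
    [1, [-0.7, 2.8, 0], -5]
  ]
}}

```text
time: 52.35
eef_pos: [0.5428, 0.1625, 0.271]
tcp_rot: [[-0.001, 0.986, 0.164], [-0.0, 0.164, -0.986], [-1.0, -0.001, 0.0]]
contact_force: [-0.5, -0.5, -1.5]
gripper_width: 0.365
```

>>> {"op": "carry_out", "data": {
  "commands": [
    [1, [0, 0, 0], 0],
    [1, [0, 0, 0], 0],
    [1, [0, 0, 0], 0],
    [1, [0, 0, 0], 0]
  ]
}}

```text
time: 52.68
eef_pos: [0.5441, 0.1604, 0.2712]
tcp_rot: [[-0.001, 0.986, 0.169], [-0.001, 0.169, -0.986], [-1.0, -0.001, 0.001]]
contact_force: [-0.3, 0.3, -1.1]
gripper_width: 0.364
```

Run:
```python
from h import *
st()
g=grab('scene','s31')
i=cv2.imread(f'pics/s31.png')[40:250,220:400]; cv2.imwrite(f'pics/s31z.png',cv2.resize(i,None,fx=4,fy=2.85,interpolation=cv2.INTER_CUBIC))
```

```text
t 52.68 pos [54.41 16.04 27.12] jaw -80.3 F [-0.3  0.3 -1.1] w 3.11 q [ 14.   2. 102.  -0.  76.  94.]
```

View pics/s31z.png

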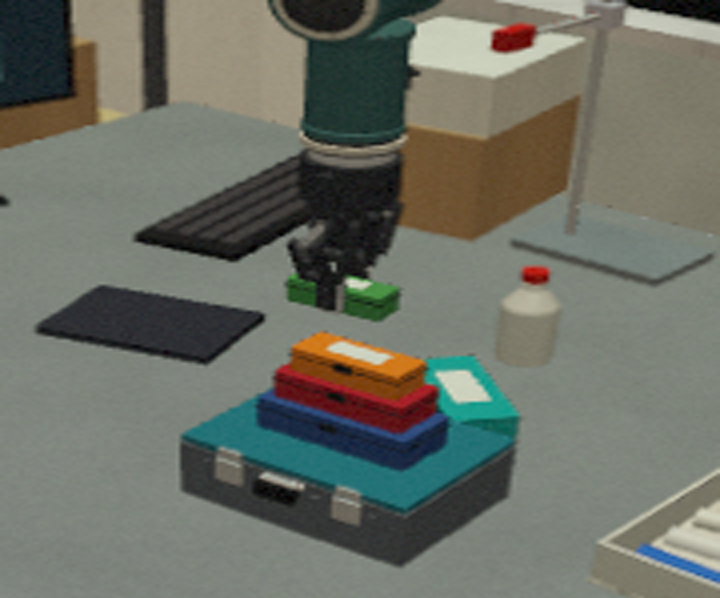

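>>> {"op": "carry_out", "data": {
  "commands": [
    [1, [-0.3, 1.5, 0], -2.5],
    [1, [-0.2, 1.5, 0], -2.4],
    [1, [0, 0, -1.5], 0],
    [1, [0, 0, -1.5], 0],
    [1, [0, 0, -1.2], 0],
    [1, [0, 0, -1], 0],
    [1, [0, 0, -0.7], 0],
    [1, [0, 0, -0.4], 0],
    [1, [0, 0, 0], 0],
    [1, [0, 0, 0], 0],
    [1, [0, 0, 0], 0]
  ]
}}

```text
time: 53.65
eef_pos: [0.5398, 0.1914, 0.2093]
tcp_rot: [[0.001, 0.996, 0.084], [0.0, 0.084, -0.996], [-1.0, 0.001, -0.0]]
contact_force: [0.2, 0.5, -0.2]
gripper_width: 0.365
```

>>> {"op": "carry_out", "data": {
  "commands": [
    [1, [0, 0, -0.4], 0],
    [1, [0, 0, -0.4], 0],
    [1, [0, 0, -0.3], 0],
    [1, [0, 0, -0.2], 0],
    [1, [0, 0, 0], 0],
    [1, [0, 0, 0], 0]
  ]
}}

```text
time: 54.15
eef_pos: [0.5391, 0.1914, 0.1959]
tcp_rot: [[0.0, 0.996, 0.084], [0.0, 0.084, -0.996], [-1.0, 0.0, -0.0]]
contact_force: [-1.6, -1.9, 3.2]
gripper_width: 0.359
```

Contact felt; release, rise and withdraw.

>>> {"op": "carry_out", "data": {
  "commands": [
    [4.6, [0, 0, 0.1], 0],
    [4.6, [0, 0, 0], 0],
    [4.6, [0, 0, 0], 0],
    [4.6, [0, 0, 0], 0],
    [4.6, [0, 0, 1], 0],
    [4.6, [0, 0, 3], 0],
    [4.6, [0, 0, 3], 0],
    [4.6, [0, -3.5, 0], 0],
    [4.6, [0, -3.5, 0], 0],
    [4.6, [0, -4, 0], 0],
    [4.6, [0, -4, 0], 0],
    [4.6, [0, -4, 0], 0]
  ]
}}

```text
time: 55.15
eef_pos: [0.5392, -0.0001, 0.2675]
tcp_rot: [[0.001, 0.996, 0.085], [-0.0, 0.085, -0.996], [-1.0, 0.001, 0.0]]
contact_force: [0.9, 0.1, -0.3]
gripper_width: 0.538
```

>>> {"op": "carry_out", "data": {
  "commands": [
    [4.6, [0, -4, 0], 0],
    [4.6, [0, -4, 0], 0],
    [4.6, [0, -4, 0], 0],
    [4.6, [0, 0, 0], 0],
    [4.6, [0, 0, 0], 0],
    [4.6, [0, 0, 0], 0]
  ]
}}

```text
time: 55.65
eef_pos: [0.5393, -0.1186, 0.2668]
tcp_rot: [[0.0, 0.997, 0.083], [0.001, 0.083, -0.997], [-1.0, 0.0, -0.001]]
contact_force: [-0.4, -0.6, 0.1]
gripper_width: 0.535
```

```bash
python3 - <<'E' 2>/dev/null
from h import *
st()
f=grab('top','t32');w=pts(f)
for k,z in dict(b=.132,c=.170,d=.204).items(): stackbox(f,w,k,z)
g=grab('scene','s32')
m=(abs(w[...,2]-.088)<.01)&(abs(w[...,0]-.53)<.14)&(abs(w[...,1]-.19)<.11)
hsv=cv2.cvtColor(f['img'],cv2.COLOR_RGB2HSV).astype(int)
mm=m&(hsv[...,1]>100)&(hsv[...,0]>80)&(hsv[...,0]<105);print('lid',rect(w[mm][:,:2]),np.median(w[mm][:,2]))
i=cv2.imread(f'pics/s32.png')[130:250,240:380]; cv2.imwrite(f'pics/s32z.png',cv2.resize(i,None,fx=5,fy=5,interpolation=cv2.INTER_CUBIC))
i=cv2.imread(f'pics/t32.png')[160:280,180:300]; cv2.imwrite(f'pics/t32z.png',cv2.resize(i,None,fx=5,fy=5,interpolation=cv2.INTER_CUBIC))
E
```

```text
t 55.65 pos [ 53.93 -11.86  26.68] jaw -85.3 F [-0.4 -0.6  0.1] w 4.57 q [-15.   0. 104.   0.  76.  70.]
b ((array([540.7, 186.7]), 2.0, (125.5, 52.8)), np.float64(0.1692), 214)
c ((array([541.1, 190.4]), 4.8, (106.5, 42.6)), np.float64(0.2031), 220)
d ((array([540.7, 189.8]), 5.1, (82.5, 29.7)), np.float64(0.2336), 365)
lid (array([538.2, 190.5]), 4.7, (229.8, 169.1)) 0.0877240441511286
```

View pics/s32z.png

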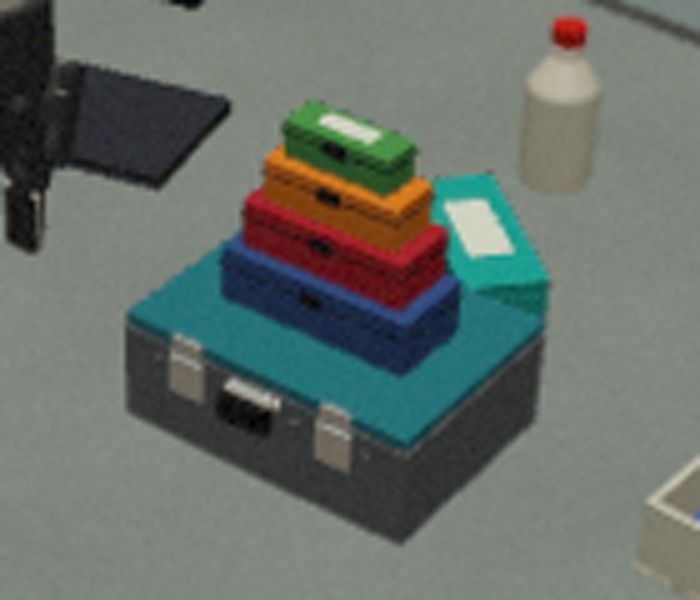

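View pics/t32z.png

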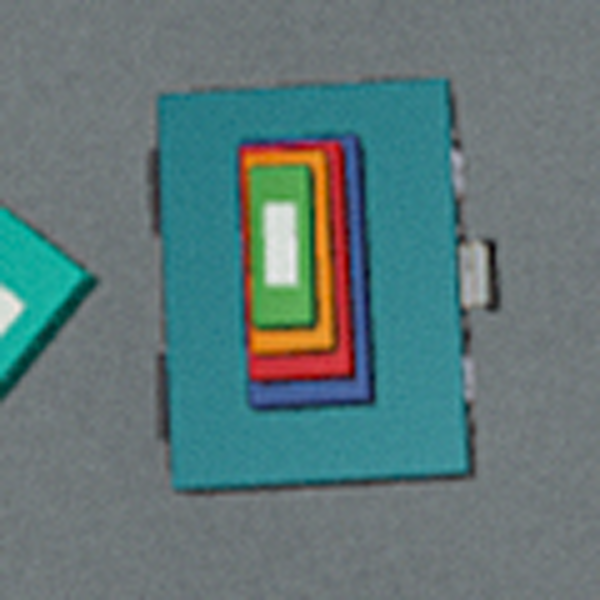

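View pics/t32.png

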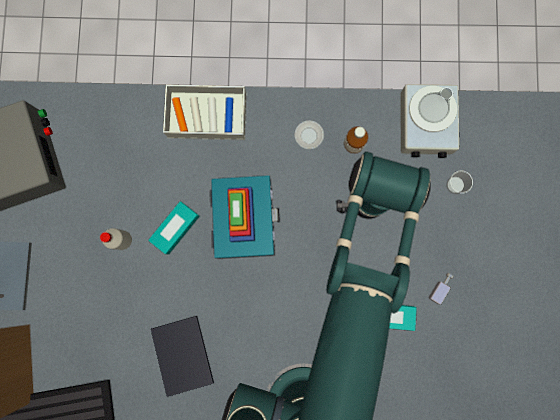

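```bash
python3 -c "
from bench import robot
print(robot.finish_job())"
```

```text
the job is handed in; nothing more can be done
None
```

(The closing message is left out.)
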